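# Recharge the water purifier

## Task

Recharge the water purifier: first press the pump's red stop button right down and let it spring back. Then stand every filter element on the table fully home in the nest of its own shape and size on the tray, tip all the ceramic balls from the steel tumbler into the round dosing pot, and stand the empty tumbler back upright in the middle of its cork mat. Only when all that is done, twist the stop button's head clockwise as far as it goes to reset it; leave the mug and spanner alone.

Things in the scene. Friction and masses are not known exactly. Their poses are not given: they have to be found in the camera images.
- el_disc_mid (a point): centre (half-way up) of the white upright filter element that is round, 56 mm across in plan, 40 mm tall, about 80 to 170 g; z along its height. May be absent (None).
- nest_disc_floor (a point): centre of the pocket floor of the nest for the element that is round, 56 mm across; x and y as the element's, z up. The grey wall round the pocket is 14 mm high and 6 mm thick, 3 mm clear of the element on every side; it stands on a black 84 mm square base, so the wall's top is 24 mm above the table. Fixed. Nests stand 96 mm apart on an aluminium tray, in changing order.
- el_slim_mid (a point): centre (half-way up) of the white upright filter element that is round, 38 mm across in plan, 40 mm tall, about 80 to 170 g; z along its height. May be absent (None).
- nest_slim_floor (a point): centre of the pocket floor of the nest for the element that is round, 38 mm across; x and y as the element's, z up. The grey wall round the pocket is 14 mm high and 6 mm thick, 3 mm clear of the element on every side; it stands on a black 84 mm square base, so the wall's top is 24 mm above the table. Fixed. Nests stand 96 mm apart on an aluminium tray, in changing order.
- el_square_mid (a point): centre (half-way up) of the white upright filter element that is 46 x 46 mm square, sides along its x and y in plan, 40 mm tall, about 80 to 170 g; z along its height. May be absent (None).
- nest_square_floor (a point): centre of the pocket floor of the nest for the element that is 46 x 46 mm square, sides along its x and y; x and y as the element's, z up. The grey wall round the pocket is 14 mm high and 6 mm thick, 3 mm clear of the element on every side; it stands on a black 84 mm square base, so the wall's top is 24 mm above the table. Fixed. Nests stand 96 mm apart on an aluminium tray, in changing order.
- el_long_mid (a point): centre (half-way up) of the white upright filter element that is oblong, 66 mm along its x and 34 mm along its y in plan, 40 mm tall, about 80 to 170 g; z along its height. May be absent (None).
- nest_long_floor (a point): centre of the pocket floor of the nest for the element that is oblong, 66 mm along its x and 34 mm along its y; x and y as the element's, z up. The grey wall round the pocket is 14 mm high and 6 mm thick, 3 mm clear of the element on every side; it stands on a black 84 mm square base, so the wall's top is 24 mm above the table. Fixed. Nests stand 96 mm apart on an aluminium tray, in changing order.
- el_hex_mid (a point): centre (half-way up) of the white upright filter element that is hexagonal, 48 mm across flats; one pair of flats faces along its x, the others 60 degrees on in plan, 40 mm tall, about 80 to 170 g; z along its height. May be absent (None).
- nest_hex_floor (a point): centre of the pocket floor of the nest for the element that is hexagonal, 48 mm across flats; one pair of flats faces along its x, the others 60 degrees on; x and y as the element's, z up. The grey wall round the pocket is 14 mm high and 6 mm thick, 3 mm clear of the element on every side; it stands on a black 84 mm square base, so the wall's top is 24 mm above the table. Fixed. Nests stand 96 mm apart on an aluminium tray, in changing order.
- tumbler_mid (a point): centre (half-way up) of the open steel tumbler: 80 mm tall, 70 mm across at the rim, tapering to 56 mm at the foot, wall 3 mm, inner floor 4 mm up, 160 g, no handle; z towards the mouth. It holds six balls at the start.
- mat_top (a point): centre of the top of the round cork mat under the tumbler, 90 mm across, 4 mm thick, fixed
- ball0_center (a point): centre of one of six white ceramic balls, 16 mm across, 10 g; they roll easily
- ball1_center (a point): centre of one of six white ceramic balls, 16 mm across, 10 g; they roll easily
- ball2_center (a point): centre of one of six white ceramic balls, 16 mm across, 10 g; they roll easily
- ball3_center (a point): centre of one of six white ceramic balls, 16 mm across, 10 g; they roll easily
- ball4_center (a point): centre of one of six white ceramic balls, 16 mm across, 10 g; they roll easily
- ball5_center (a point): centre of one of six white ceramic balls, 16 mm across, 10 g; they roll easily
- pot_in (a point): centre of the inner floor of the round steel dosing pot, 4 mm above the table; rim 60 mm above the table, 136 mm across outside, wall 3 mm; fixed
- stop_bar (a point): centre of the bar grip on top of the red mushroom stop button: the bar is 36 mm long along its x, 13 mm wide along its y and 19 mm high (its top 9.5 mm above this point), on a round cap 42 mm across whose top is 8.5 mm below this point. The point moves and turns with the button; it stands on a fixed 90 mm square box 45 mm high.
- stop_push (a joint): how far the button is pressed, m: 0 up, 0.007 right down, which takes 6 N; it springs up when let go
- stop_twist (a joint): turn of the button's head, rad: grows clockwise seen from above, 1.3 at its end stop; stays where it is left (light friction)
- mug: bystander: steel mug with a handle, 76 mm across, 75 mm tall; origin under its middle. Leave alone.
- spanner: bystander: open spanner lying flat, 170 mm long along its x; origin under its middle. Leave alone.
Mind the look-alikes: they are no part of the job. Leave any green or yellow look-alike of the part that bears el_slim_mid alone. What is shaped like the part that bears el_long_mid but black or green is not meant.

How it is judged:
By the outcome, as a careful person would: the job done as asked, in the order asked, and still so for the second after the job is handed in, with the robot touching nothing.
Of el_disc, el_slim, el_square, el_long, el_hex only 3 to 5 are there at a start; the rules pass over those that are not, and their reading is None.
At some moment in a run one of el_disc, el_slim, el_square, el_long, el_hex may be knocked a few centimetres aside while the robot is not near it.
It also fails if it takes over 210 s, if anything falls off the work surface, if the arm or the gripper's body presses on something with over 40 N, if the wrist force passes 120 N, or if a joint passes its speed limit or range.

## Robot

A 6-joint arm with a two-finger parallel gripper is mounted at the origin on the work surface. World frame = base frame: x ahead of the robot, y to its left, z up, the work surface at z = 0. Lengths are in m, angles in degrees, forces in N, time in s.
With the tool pointing down it reaches from about 0.375 to 0.9 m from the base axis. Payload 3.1 kg.
Tool frame: the origin (TCP) lies on the centre line of the jaws, within the pads' length; the fingertips stand 25 mm ahead of it and the grasp point (between the pads) lies 6 mm ahead of it; y points along the fingers, x is the direction in which the jaws open and shut, and the axes are right-handed (so a half turn about y gives the same grasp; the last joint's range is limited). The gripper opens to 87 mm and grips with 3 to 60 N. Pads are 19 mm wide; open, the fingers measure 117 mm over their backs; the gripper's body (75 mm by 190 mm) begins 51 mm behind the grasp point.
Start: joints at [-82.764, 30.224, 82.088, -0, 67.689, -10.227], TCP at [0.188, -0.596, 0.248] pointing down, gripper open.
Joint ranges: [-176.69, 176.69], [-43.24, 126.21], [12.49, 139.97], [-82, 262], [0, 151.66], [-163.58, 163.58]. Speed limits (degrees/s): [159.86, 159.86, 180, 180, 180, 180].

## Interface

Orientations are given as a 3x3 rotation matrix whose columns are the frame's x, y, z axes.
In Python, from rig import * gives the robot as it stands.
- The arm moves only by the tool play_rows, never from a script. Its argument "commands" is a list of rows, each a list of 2 entries, a list of its own where there are three numbers: the shift along the world's x, y, z in m, then the turn, a rotation vector about the world's x, y, z in rad. A call has 1 to 10 rows; each row is the pose to reach, as a shift and turn from the pose commanded when the call began; what a row does not reach only later rows make up. A row lasts 1/8 s, in which the tool goes at most 62.5 mm and 10.7 degrees, less where a joint would pass 70% of its speed; a pose out of reach is approached as far as the arm can. A call with a gripper value outside its range is refused whole. "gripper" is the finger opening in m, from 0 to 0.087, set as the call begins (left out, the last holds). The fingers move at their own pace and stop on an object; the grip force is fixed at half the most. Time passes only in rows, so rows that repeat a pose let the fingers close. It gives the time, the measured TCP pose, the force and the opening at its end, in the units of the state.
- read_state(): the state, without advancing time (a new reading comes with each control period).
- capture(name): name is "side" or "top" or "wrist"; returns a dict with "frame" (480x640x3 uint8, red, green, blue), "depth" (480x640 float32, m along the optical axis (not along the pixel's ray), 0 where there is no reading), "mtx" (3x3 intrinsics, pixels), "dist_coeffs" ([k1, k2, p1, p2, k3] as OpenCV has them; the pictures are not rectified), "cam_to_world" (4x4, takes a point from camera to world coordinates); the wrist camera has in their place "hand_eye" (4x4, takes a point from camera to tool coordinates, whose origin is the TCP and whose axes are the tool frame's). Camera axes: x right, y down, z forward; pixel columns grow to the right and rows downward; lengths in m; the calibration is good to about 2 mm. A picture is of the moment at which its call begins: read the wrist's pose just before it.
- hand_in(): hands the job in, once; it reports no verdict.
The state is a dict: "time_s": time; "joint_positions": joint angles; "qvel": joint speeds; "tau": joint torques, N m; "position": TCP position; "tcp_rot": TCP orientation; "force": force on the tool from outside, world axes, zero at the start; "moment": the same for the moment, N m; "opening": opening from 0.0 (shut) to 1.0 (fully open).
Only numpy, scipy, OpenCV 4.12 (cv2) and the standard library are available. Lean on these libraries where they do the work, as an engineer would, in place of code of your own. Each camera call takes 0.05 s, during which the arm holds its last target. There are 200 camera calls.

## Working session

There is one attempt and no reset: what is moved stays moved. The work goes in short steps, Python scripts to look and compute and a tool call to move; the robot and the scene stay as the last step left them, time stands still between calls to the robot, and variables do not carry over. Pictures are saved under pics/ and viewed, about 12 in all and at most 16, crops included, and the job is handed in when it is done.

Besides the shell and the picture viewer there is one more tool, called after "Emit:" as name(argument=value, ...), one argument or row to a line, values as JSON. play_rows: Moves the arm, as the interface text tells. Its arguments: {"type":"object","properties":{"commands":{"type":"array"},"gripper":{"type":"number"}},"required":["commands"]}

```bash
mkdir -p pics; ls; cat > h.py <<'E'
from rig import *
import numpy as np, cv2
def snap(name,fn=None):
    s=read_state(); c=capture(name); c['s']=s
    if name=='wrist':
        T=np.eye(4);T[:3,:3]=np.array(s['tcp_rot']);T[:3,3]=s['position']
        c['cam_to_world']=T@np.array(c['hand_eye'])
    if fn: cv2.imwrite('pics/'+fn,cv2.cvtColor(c['frame'],cv2.COLOR_RGB2BGR))
    return c
def ray(c,uv,z):
    uv=np.array(uv,float).reshape(-1,1,2)
    n=cv2.undistortPoints(uv,np.array(c['mtx']),np.array(c['dist_coeffs']))[:,0]
    T=np.array(c['cam_to_world']); d=np.c_[n,np.ones(len(n))]@T[:3,:3].T
    o=T[:3,3]; return o+d*((z-o[2])/d[:,2])[:,None]
def cloud(c):
    h,w=c['depth'].shape
    u,v=np.meshgrid(np.arange(w),np.arange(h))
    n=cv2.undistortPoints(np.stack([u,v],-1).reshape(-1,1,2).astype(float),np.array(c['mtx']),np.array(c['dist_coeffs']))[:,0]
    T=np.array(c['cam_to_world']); P=np.c_[n,np.ones(len(n))]*c['depth'].reshape(-1,1)
    return (P@T[:3,:3].T+T[:3,3]).reshape(h,w,3)
E
python3 - <<'E'
from h import *
for n in('top','side'):
    c=snap(n,n+'0.png'); print(n,np.round(c['cam_to_world'],3).tolist(),np.round(c['mtx'],1).tolist())
print(read_state())
E
```

```text
pics
top [[-0.007, -0.999, 0.054, 0.37], [-1.0, 0.007, 0.004, 0.031], [-0.005, -0.054, -0.999, 1.678], [0.0, 0.0, 0.0, 1.0]] [[603.4, 0.0, 313.4], [0.0, 603.4, 245.4], [0.0, 0.0, 1.0]]
side [[-0.947, -0.176, 0.267, 0.135], [-0.32, 0.502, -0.804, 1.034], [0.008, -0.847, -0.532, 0.754], [0.0, 0.0, 0.0, 1.0]] [[494.5, 0.0, 313.6], [0.0, 494.5, 231.6], [0.0, 0.0, 1.0]]
{'time_s': 0.1, 'joint_positions': array([-8.27624771e+01,  3.02729936e+01,  8.21484912e+01, -5.27034373e-04,
        6.76896841e+01, -1.02308572e+01]), 'qvel': array([-0.036346  , -0.13634431, -0.18317736,  0.04508483,  0.04768201,
        0.08441692]), 'tau': array([-3.01723603e-04, -4.40986204e+01, -1.77151501e+01,  6.34806650e-02,
        5.33871527e-02, -3.87777482e-05]), 'position': array([ 0.18752316, -0.59556827,  0.24667944]), 'tcp_rot': array([[ 3.00182522e-01, -2.52881855e-04,  9.53881748e-01],
       [-9.53879868e-01,  1.92372947e-03,  3.00182440e-01],
       [-1.91092112e-03, -9.99998118e-01,  3.36251052e-04]]), 'force': array([ 1.08175861,  0.0434849 , -0.37213976]), 'moment': array([ 0.01696646, -0.03970483,  0.03771265]), 'opening': 0.9989188514431674}
```

View top.

View pics/top0.png

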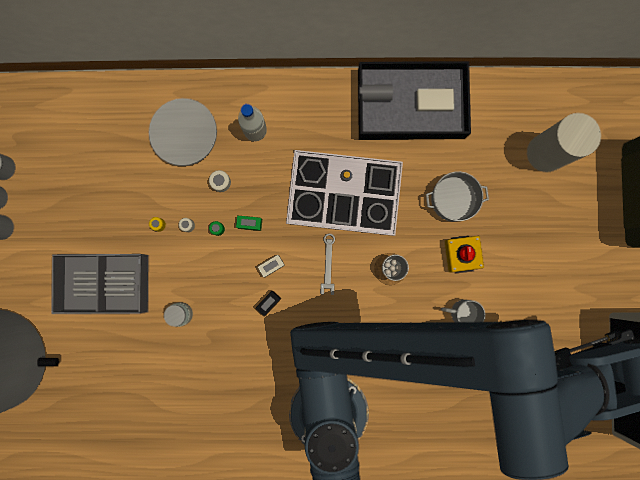

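View pics/side0.png

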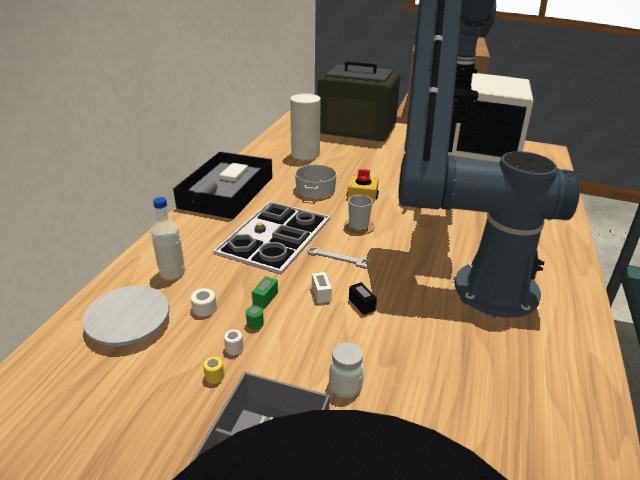

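```bash
cat >> h.py <<'E'
def comps(c,mask,amin=60):
    n,l,st,ce=cv2.connectedComponentsWithStats(mask.astype(np.uint8))
    return [(l==i,st[i]) for i in range(1,n) if st[i,4]>=amin]
E
python3 - <<'E'
from h import *
c=snap('top'); P=cloud(c); hsv=cv2.cvtColor(c['frame'],cv2.COLOR_RGB2HSV)
print(np.round(P[400,200],3),np.round(P[240,400],3))
Z=P[...,2]
tb=(Z>0.012)&(Z<0.3)&(P[...,0]>0.1)
for m,st in comps(c,tb,40):
    p=P[m]; z=np.percentile(p[:,2],90)
    t=p[p[:,2]>z-0.008]
    uv=np.argwhere(m&(Z>z-.008))[:,::-1].astype(np.float32)
    (cx,cy),r=cv2.minEnclosingCircle(uv); b=cv2.minAreaRect(uv)
    print('uv',st[0]+st[2]//2,st[1]+st[3]//2,'ztop %.3f'%z,'circ',np.round(ray(c,[cx,cy],z)[0,:2],3),'r%.3f'%(r*(1.678-z)/603.4),
     'rect',np.round(ray(c,[b[0]],z)[0,:2],3),np.round(np.array(b[1])*(1.678-z)/603.4,3),'ang%.0f'%b[2],'rgb',np.median(c['frame'][m],0).astype(int))
f=c['frame'][130:340,140:500]; cv2.imwrite('pics/topc.png',cv2.cvtColor(cv2.resize(f,None,fx=2.2,fy=2.2,interpolation=cv2.INTER_CUBIC),cv2.COLOR_RGB2BGR))
E
```

```text
[ 0.034  0.356 -0.007] [ 0.474 -0.203  0.001]
uv 414 100 ztop 0.068 circ [ 0.858 -0.24 ] r0.174 rect [ 0.858 -0.24 ] [0.195 0.296] ang90 rgb [91 88 88]
uv 183 132 ztop 0.036 circ [0.777 0.398] r0.092 rect [0.776 0.398] [0.18  0.182] ang90 rgb [140 137 126]
uv 252 122 ztop 0.209 circ [0.788 0.201] r0.016 rect [0.788 0.201] [0.032 0.027] ang90 rgb [92 89 95]
uv 564 142 ztop 0.222 circ [ 0.717 -0.616] r0.054 rect [ 0.718 -0.617] [0.107 0.104] ang76 rgb [161 145 117]
uv 630 192 ztop 0.116 circ [ 0.616 -0.823] r0.114 rect [ 0.616 -0.816] [0.228 0.013] ang90 rgb [22 20  9]
uv 7 167 ztop 0.072 circ [0.688 0.892] r0.024 rect [0.688 0.887] [0.048 0.011] ang90 rgb [66 64 59]
uv 313 172 ztop 0.027 circ [0.667 0.041] r0.044 rect [0.664 0.041] [0.072 0.072] ang5 rgb [63 60 58]
uv 380 179 ztop 0.027 circ [ 0.643 -0.152] r0.044 rect [ 0.643 -0.153] [0.07  0.065] ang4 rgb [74 71 68]
uv 220 181 ztop 0.044 circ [0.639 0.295] r0.028 rect [0.639 0.296] [0.054 0.052] ang45 rgb [167 158 135]
uv 346 176 ztop 0.029 circ [ 0.654 -0.052] r0.014 rect [ 0.656 -0.052] [0.025 0.022] ang-0 rgb [67 67 43]
uv 457 19
[... 1576 characters left out ...]
rc [ 0.271 -0.364] r0.050 rect [ 0.28  -0.364] [0.053 0.098] ang90 rgb [53 52 47]
uv 177 315 ztop 0.094 circ [0.274 0.406] r0.028 rect [0.274 0.406] [0.054 0.056] ang45 rgb [139 135 125]
uv 30 351 ztop 0.225 circ [0.162 0.798] r0.064 rect [0.162 0.788] [0.128 0.024] ang90 rgb [66 64 59]
uv 624 325 ztop 0.166 circ [ 0.24  -0.749] r0.042 rect [ 0.24  -0.745] [0.055 0.073] ang90 rgb [9 9 9]
uv 315 350 ztop 0.299 circ [0.208 0.03 ] r0.076 rect [0.229 0.058] [0.073 0.152] ang36 rgb [17 23 27]
uv 347 386 ztop 0.298 circ [ 0.125 -0.035] r0.025 rect [ 0.125 -0.035] [0.05  0.006] ang82 rgb [42 49 52]
uv 301 388 ztop 0.299 circ [0.122 0.067] r0.022 rect [0.122 0.067] [0.044 0.004] ang83 rgb [25 31 34]
```

View pics/topc.png

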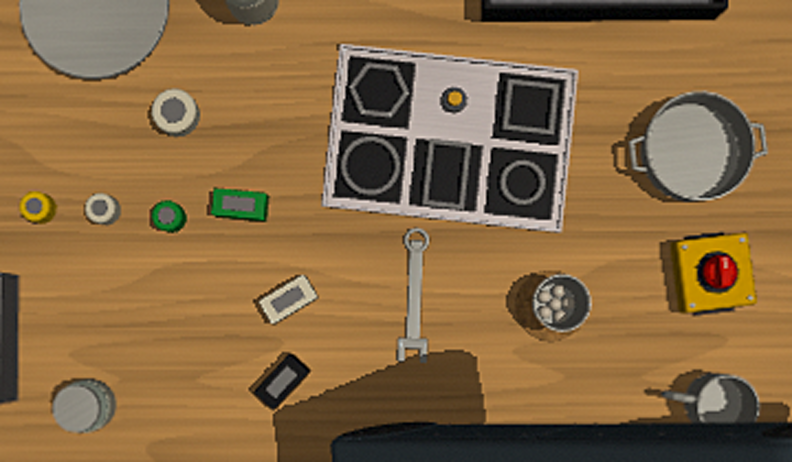

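Emit:
play_rows(
  commands=[
    [[0.246,0.225,-0.04],[0,0,0]],
    [[0.246,0.225,-0.04],[0,0,0]],
    [[0.246,0.225,-0.04],[0,0,0]],
    [[0.246,0.225,-0.04],[0,0,0]],
    [[0.246,0.225,-0.04],[0,0,0]],
    [[0.246,0.225,-0.04],[0,0,0]],
    [[0.246,0.225,-0.04],[0,0,0]],
    [[0.246,0.225,-0.04],[0,0,0]],
  ],
  gripper=0,
)

```text
time_s: 1.15
position: [0.4332, -0.3718, 0.2075]
tcp_rot: [[0.3, -0.0, 0.954], [-0.954, -0.0, 0.3], [0.0, -1.0, -0.0]]
force: [-0.3, -0.5, 0.1]
opening: 0.17
```

```bash
python3 - <<'E'
from h import *
c=snap('wrist','w1.png'); s=c['s']; print(s['time_s'],s['position'],np.round(s['tcp_rot'],4).tolist(),s['joint_positions'],s['opening'])
print(np.round(c['hand_eye'],3).tolist())
P=cloud(c);hsv=cv2.cvtColor(c['frame'],cv2.COLOR_RGB2HSV)
red=((hsv[...,0]<8)|(hsv[...,0]>172))&(hsv[...,1]>150)&(hsv[...,2]>60)&(P[...,2]>.03)
print(red.sum())
if red.sum():
    z=P[red][:,2]; print(np.percentile(z,[1,10,30,50,70,90,99]))
    zt=np.percentile(z,98); m=red&(P[...,2]>zt-.006); uv=np.argwhere(m)[:,::-1].astype(np.float32)
    q=P[m][:,:2]; b=cv2.minAreaRect((q*1000).astype(np.float32)); print(b,zt)
E
```

```text
1.15 [ 0.43315155 -0.37183473  0.20753963] [[0.2999, -0.0003, 0.954], [-0.954, -0.0005, 0.2999], [0.0004, -1.0, -0.0004]] [-5.18412058e+01  2.89231094e+01  9.23493357e+01 -3.53380992e-02
  5.87158932e+01  2.07281382e+01] 0.17014451408982087
[[1.0, 0.001, 0.001, 0.001], [-0.001, -0.273, 0.962, -0.137], [0.001, -0.962, -0.273, 0.074], [0.0, 0.0, 0.0, 1.0]]
2122
[0.04790172 0.06487644 0.06823871 0.07012416 0.08705528 0.08827483
 0.08935867]
((461.8573913574219, -369.0445861816406), (90.90872192382812, 16.83676528930664), 13.69874382019043) 0.08898830319012119
```

View pics/w1.png

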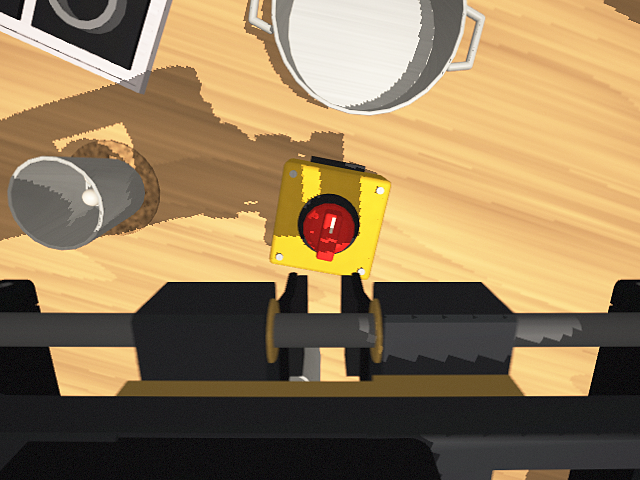

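```bash
cat > bar.py <<'E'
from h import *
c=snap('wrist'); P=cloud(c);hsv=cv2.cvtColor(c['frame'],cv2.COLOR_RGB2HSV)
red=((hsv[...,0]<8)|(hsv[...,0]>172))&(hsv[...,1]>150)&(hsv[...,2]>60)
m=(np.hypot(P[...,0]-.434,P[...,1]+.371)<.04)&(P[...,2]>.078)&(P[...,2]<.1)
m=max(comps(c,m,20),key=lambda a:a[1][4])[0]
q=P[m]; print(m.sum(),np.percentile(q[:,2],[5,50,95]),cv2.minAreaRect((q[:,:2]*1000).astype(np.float32)))
uv=np.argwhere(m)[:,::-1].astype(np.float32); b=cv2.boxPoints(cv2.minAreaRect(uv)); print(b.tolist(),np.round(ray(c,b,np.percentile(q[:,2],80)),4).tolist(), ray(c,[b.mean(0)],.088))
E
python3 bar.py
```

```text
887 [0.0841481  0.08773278 0.08907661] ((434.7698974609375, -375.6189880371094), (36.20176315307617, 13.067882537841797), 4.830904960632324)
[[313.4943542480469, 257.19097900390625], [324.6011047363281, 209.061767578125], [342.5674133300781, 213.20782470703125], [331.4606628417969, 261.3370361328125]] [[0.417, -0.37, 0.0884], [0.454, -0.367, 0.0884], [0.455, -0.3801, 0.0884], [0.4179, -0.3837, 0.0884]] [[ 0.43619464 -0.37522059  0.088     ]]
```

Emit:
play_rows(
  commands=[
    [[0.001,-0.003,-0.05],[0,0,0]],
    [[0.001,-0.003,-0.085],[0,0,0]],
    [[0.001,-0.003,-0.09],[0,0,0]],
    [[0.001,-0.003,-0.094],[0,0,0]],
    [[0.001,-0.003,-0.098],[0,0,0]],
    [[0.001,-0.003,-0.1],[0,0,0]],
    [[0.001,-0.003,-0.102],[0,0,0]],
    [[0.001,-0.003,-0.102],[0,0,0]],
  ],
  gripper=0,
)

```text
time_s: 2.25
position: [0.435, -0.3753, 0.1065]
tcp_rot: [[0.3, 0.001, 0.954], [-0.954, -0.003, 0.3], [0.003, -1.0, 0.0]]
force: [-1.9, -2.6, 5.2]
opening: 0.007
```

Emit:
play_rows(
  commands=[
    [[0,0,-0.0015],[0,0,0]],
    [[0,0,-0.003],[0,0,0]],
    [[0,0,-0.004],[0,0,0]],
    [[0,0,-0.004],[0,0,0]],
  ],
)

```text
time_s: 2.75
position: [0.4352, -0.3755, 0.106]
tcp_rot: [[0.301, 0.002, 0.954], [-0.954, -0.004, 0.301], [0.005, -1.0, 0.001]]
force: [-5.8, 1.1, 27.4]
opening: 0.006
```

Emit:
play_rows(
  commands=[
    [[0,0,0.05],[0,0,0]],
    [[0,0,0.11],[0,0,0.18]],
    [[0,0,0.14],[0,0,0.36]],
    [[-0.01,0.06,0.14],[0,0,0.54]],
    [[-0.015,0.12,0.14],[0,0,0.72]],
    [[-0.02,0.18,0.14],[0,0,0.9]],
    [[-0.025,0.24,0.14],[0,0,1.08]],
    [[-0.03,0.3,0.14],[0,0,1.26]],
    [[-0.03,0.36,0.14],[0,0,1.44]],
    [[-0.03,0.42,0.14],[0,0,1.62]],
  ],
  gripper=0.085,
)

```text
time_s: 4.0
position: [0.4041, 0.0482, 0.2415]
tcp_rot: [[0.936, 0.0, -0.351], [0.351, 0.001, 0.936], [0.001, -1.0, 0.001]]
force: [0.8, -0.2, -0.7]
opening: 0.961
```

Emit:
play_rows(
  commands=[
    [[0,0.06,-0.05],[0,0,0.15]],
    [[0,0.11,-0.05],[0,0,0.15]],
    [[0,0.11,-0.05],[0,0,0.15]],
    [[0,0.11,-0.05],[0,0,0.15]],
  ],
)

```text
time_s: 4.5
position: [0.4042, 0.1562, 0.1914]
tcp_rot: [[0.875, -0.001, -0.484], [0.484, 0.0, 0.875], [-0.001, -1.0, 0.0]]
force: [0.4, -0.6, 0.7]
opening: 0.98
```

```bash
cat > el.py <<'E'
# measure a white element near (x,y) from the wrist (or top) camera
from h import *
import sys
x,y=float(sys.argv[1]),float(sys.argv[2]); cam=sys.argv[3] if len(sys.argv)>3 else 'wrist'
zc=float(sys.argv[4]) if len(sys.argv)>4 else .04
c=snap(cam,sys.argv[5] if len(sys.argv)>5 else None); s=c['s']; P=cloud(c)
a=np.degrees(np.arctan2(s['tcp_rot'][1][0],s['tcp_rot'][0][0]))
print('t',s['time_s'],'tcp',np.round(s['position'],4),'jaw',a.round(2),'j6',s['joint_positions'][5].round(1),'rot',np.round(s['tcp_rot'],3).tolist())
m=(np.hypot(P[...,0]-x,P[...,1]-y)<.055)&(abs(P[...,2]-zc)<.009)
L=comps(c,m,40)
for m,st in L:
    q=P[m]; zt=np.median(q[:,2]); uv=np.argwhere(m)[:,::-1].astype(np.float32)
    pl=ray(c,uv,zc)[:,:2]; b=cv2.minAreaRect((pl*1000).astype(np.float32)); ci=cv2.minEnclosingCircle((pl*1000).astype(np.float32))
    print('px',st[:5],'zt',zt.round(4),'rect',np.round(b[0],1),np.round(b[1],1),round(b[2],1),'circ',np.round(ci[0],1),round(ci[1],1),'rgb',np.median(c['frame'][m],0))
E
python3 el.py .405 .155 wrist .04 w2.png
```

```text
t 4.5 tcp [0.4042 0.1562 0.1914] jaw 28.96 j6 -22.7 rot [[0.875, -0.001, -0.484], [0.484, 0.0, 0.875], [-0.001, -1.0, 0.0]]
px [ 303  188   43   80 3275] zt 0.0401 rect [404.4 154.9] [33.6 66.4] 29.9 circ [404.8 155.1] 36.2 rgb [227. 210. 194.]
```

Emit:
play_rows(
  commands=[
    [[0.0,-0.001,-0.05],[0,0,0.015]],
    [[0.0,-0.001,-0.1],[0,0,0.015]],
    [[0.0,-0.001,-0.135],[0,0,0.015]],
    [[0.0,-0.001,-0.148],[0,0,0.015]],
    [[0.0,-0.001,-0.148],[0,0,0.015]],
  ],
)

```text
time_s: 5.18
position: [0.405, 0.1538, 0.0435]
tcp_rot: [[0.87, -0.001, -0.494], [0.494, -0.0, 0.87], [-0.001, -1.0, 0.0]]
force: [0.9, -0.0, -0.3]
opening: 0.974
```

Emit:
play_rows(
  commands=[
    [[0,0,0],[0,0,0]],
    [[0,0,0],[0,0,0]],
    [[0,0,0],[0,0,0]],
    [[0,0,0],[0,0,0]],
    [[0,0,0],[0,0,0]],
    [[0,0,0],[0,0,0]],
  ],
  gripper=0,
)

```text
time_s: 5.92
position: [0.4048, 0.1549, 0.0436]
tcp_rot: [[0.868, 0.001, -0.496], [0.496, 0.0, 0.868], [0.001, -1.0, -0.0]]
force: [-1.0, 0.0, 1.2]
opening: 0.387
```

Emit:
play_rows(
  commands=[
    [[0,0,0.05],[0,0,0]],
    [[0,0,0.1],[0,0,0]],
    [[0.04,-0.05,0.1],[0,0,0.18]],
    [[0.08,-0.1,0.1],[0,0,0.36]],
    [[0.12,-0.15,0.1],[0,0,0.54]],
    [[0.156,-0.197,0.1],[0,0,0.72]],
    [[0.156,-0.197,0.1],[0,0,0.9]],
    [[0.156,-0.197,0.1],[0,0,0.92]],
    [[0.156,-0.197,0.1],[0,0,0.92]],
  ],
)

```text
time_s: 7.05
position: [0.5591, -0.0411, 0.143]
tcp_rot: [[0.133, -0.003, -0.991], [0.991, 0.001, 0.133], [0.001, -1.0, 0.003]]
force: [0.4, -0.0, -1.4]
opening: 0.387
```

```bash
cat > nest.py <<'E'
# fit the grey walls: for each nest, points of wall top (z~.024) and nest rect
from h import *
import sys
cam=sys.argv[1]; c=snap(cam,sys.argv[2] if len(sys.argv)>2 else None); s=c['s']; P=cloud(c)
print('t',s['time_s'],'tcp',np.round(s['position'],4),'jaw',np.degrees(np.arctan2(s['tcp_rot'][1][0],s['tcp_rot'][0][0])).round(2),'open',s['opening'])
m=(abs(P[...,2]-.024)<.006)&(P[...,0]>.48)&(P[...,0]<.73)&(abs(P[...,1]+.05)<.17)&(c['frame'].max(2)>75)
for m,st in comps(c,m,60):
    uv=np.argwhere(m)[:,::-1].astype(np.float32); pl=ray(c,uv,.024)[:,:2]
    b=cv2.minAreaRect((pl*1000).astype(np.float32)); ci=cv2.minEnclosingCircle((pl*1000).astype(np.float32))
    print('px',st[:5],'zt',np.median(P[m][:,2]).round(4),'rect',np.round(b[0],1),np.round(b[1],1),round(b[2],1),'circ',np.round(ci[0],1),round(ci[1],1))
E
python3 nest.py wrist w3.png; python3 nest.py top
```

```text
t 7.05 tcp [ 0.5591 -0.0411  0.143 ] jaw 82.35 open 0.3869730002682705
px [ 283  186   75   47 1116] zt 0.0239 rect [535.6 -41.2] [52.2 32.6] 84.7 circ [535.9 -41.2] 30.3
px [ 403  190  101   92 2253] zt 0.0237 rect [569.2  51.6] [73.5 68.6] 82.3 circ [571.9  50.7] 37.6
px [ 153  209   76   73 1762] zt 0.0239 rect [ 550.4 -139.3] [55.  55.4] 78.4 circ [ 549.5 -138.7] 28.9
t 7.1 tcp [ 0.5592 -0.0409  0.1431] jaw 82.4 open 0.3885839931014988
px [299 159  26  23 111] zt 0.0233 rect [668.6  41.9] [69.2 61.5] 89.6 circ [667.2  40.5] 36.7
px [370 166  24  25 111] zt 0.0239 rect [ 645.  -149.9] [63.8 63.4] 82.8 circ [ 644.9 -150.1] 43.3
```

View pics/w3.png

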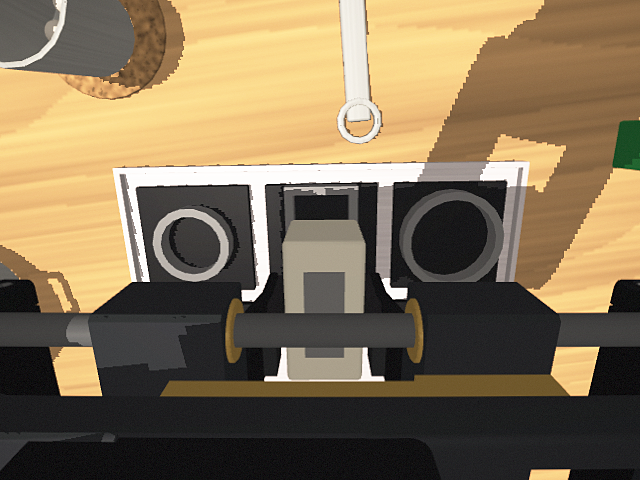

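Emit:
play_rows(
  commands=[
    [[0.001,-0.0025,-0.03],[0,0,0.012]],
    [[0.001,-0.0025,-0.06],[0,0,0.012]],
    [[0.001,-0.0025,-0.06],[0,0,0.012]],
    [[0.001,-0.0025,-0.06],[0,0,0.012]],
  ],
)

```text
time_s: 7.65
position: [0.5619, -0.0442, 0.0843]
tcp_rot: [[0.119, 0.001, -0.993], [0.993, -0.0, 0.119], [-0.0, -1.0, -0.001]]
force: [0.3, 0.3, -1.1]
opening: 0.389
```

```bash
python3 nest.py wrist; python3 el.py .56 -.044 wrist .08
```

```text
t 7.65 tcp [ 0.5619 -0.0442  0.0843] jaw 83.16 open 0.38883938496212594
px [ 278  195   96   80 1999] zt 0.0239 rect [542.7 -41.9] [51.8 45.8] 83.2 circ [542.7 -41.9] 34.4
px [ 429  203  129   96 2427] zt 0.0238 rect [561.7  54.3] [73.6 51.3] 73.7 circ [571.6  51.5] 37.3
px [ 110  221   98   69 1844] zt 0.024 rect [ 541.9 -139. ] [56.1 38.8] 89.0 circ [ 550.4 -139.2] 28.1
t 7.7 tcp [ 0.5623 -0.0444  0.0847] jaw 83.16 j6 -99.0 rot [[0.119, 0.002, -0.993], [0.993, -0.001, 0.119], [-0.0, -1.0, -0.002]]
px [ 254  234  138   79 7277] zt 0.0811 rect [544.  -43.6] [57.9 34.5] 83.2 circ [551.8 -44.6] 29.2 rgb [164. 155. 135.]
px [ 286  348   77   32 2410] zt 0.0811 rect [586.6 -48.1] [33.8 16. ] 83.3 circ [586.1 -48. ] 18.4 rgb [166. 156. 136.]
```

Emit:
play_rows(
  commands=[
    [[-0.0005,0.0007,-0.01],[0,0,0]],
    [[-0.0005,0.0007,-0.018],[0,0,0]],
    [[-0.0005,0.0007,-0.025],[0,0,0]],
    [[-0.0005,0.0007,-0.03],[0,0,0]],
    [[-0.0005,0.0007,-0.031],[0,0,0]],
  ],
)

```text
time_s: 8.38
position: [0.5608, -0.0439, 0.0535]
tcp_rot: [[0.119, -0.001, -0.993], [0.993, 0.0, 0.119], [-0.0, -1.0, 0.001]]
force: [-3.4, 0.6, 14.4]
opening: 0.387
```

Emit:
play_rows(
  commands=[
    [[0,0,0],[0,0,0]],
    [[0,0,0],[0,0,0]],
    [[0,0,0.0],[0,0,0]],
    [[0,0,0.05],[0,0,0]],
    [[0,0,0.1],[0,0,0]],
  ],
  gripper=0.055,
)

```text
time_s: 9.0
position: [0.5606, -0.0439, 0.1526]
tcp_rot: [[0.12, -0.002, -0.993], [0.993, 0.001, 0.12], [0.0, -1.0, 0.003]]
force: [1.2, -0.1, -1.0]
opening: 0.629
```

Emit:
play_rows(
  commands=[
    [[-0.006,0.055,0.02],[0,0,-0.18]],
    [[-0.012,0.11,0.04],[0,0,-0.36]],
    [[-0.018,0.165,0.04],[0,0,-0.54]],
    [[-0.024,0.22,0.04],[0,0,-0.72]],
    [[-0.03,0.275,0.04],[0,0,-0.9]],
    [[-0.036,0.33,0.04],[0,0,-1.08]],
    [[-0.04,0.385,0.04],[0,0,-1.26]],
    [[-0.042,0.431,0.04],[0,0,-1.44]],
    [[-0.042,0.431,0.04],[0,0,-1.45]],
    [[-0.042,0.431,0.04],[0,0,-1.45]],
  ],
  gripper=0.07,
)

```text
time_s: 10.25
position: [0.5186, 0.3865, 0.192]
tcp_rot: [[1.0, -0.001, -0.003], [0.003, -0.001, 1.0], [-0.001, -1.0, -0.001]]
force: [0.5, 0.2, -0.2]
opening: 0.802
```

```bash
python3 el.py .519 .388; python3 el.py .56 -.044 top .05 t2.png;python3 el.py .639 .295 top .04
```

```text
t 10.25 tcp [0.5186 0.3865 0.192 ] jaw 0.16 j6 26.7 rot [[1.0, -0.001, -0.003], [0.003, -0.001, 1.0], [-0.001, -1.0, -0.001]]
px [ 304  200   46   47 1656] zt 0.0401 rect [520.3 389.1] [36.6 38.4] 0.2 circ [520.4 389. ] 19.3 rgb [253. 252. 240.]
t 10.3 tcp [0.5188 0.3859 0.1921] jaw 0.09 j6 26.7 rot [[1.0, -0.001, -0.002], [0.002, -0.001, 1.0], [-0.001, -1.0, -0.001]]
px [336 196  15  25 298] zt 0.0497 rect [558.9 -43.7] [33.8 66.9] 83.2 circ [559.3 -43. ] 35.5 rgb [190. 179. 152.]
t 10.35 tcp [0.5191 0.3856 0.1922] jaw 0.03 j6 26.7 rot [[1.0, -0.001, -0.001], [0.001, -0.001, 1.0], [-0.001, -1.0, -0.001]]
px [209 170  21  21 316] zt 0.0402 rect [639.6 296.3] [54.9 52.4] 45.0 circ [640.1 295.9] 28.6 rgb [169.  161.5 137.5]
```

View pics/t2.png

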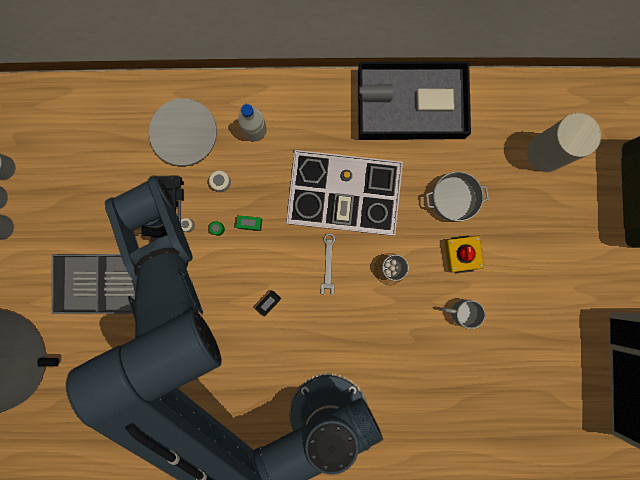

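Emit:
play_rows(
  commands=[
    [[0.0015,0.003,-0.05],[0,0,0]],
    [[0.0015,0.003,-0.1],[0,0,0]],
    [[0.0015,0.003,-0.135],[0,0,0]],
    [[0.0015,0.003,-0.149],[0,0,0]],
    [[0.0015,0.003,-0.149],[0,0,0]],
  ],
)

```text
time_s: 11.02
position: [0.5208, 0.3892, 0.0432]
tcp_rot: [[1.0, -0.001, 0.0], [-0.0, -0.001, 1.0], [-0.001, -1.0, -0.001]]
force: [0.2, 0.6, -0.8]
opening: 0.803
```

Emit:
play_rows(
  commands=[
    [[0,0,0],[0,0,0]],
    [[0,0,0],[0,0,0]],
    [[0,0,0],[0,0,0]],
    [[0,0,0],[0,0,0]],
    [[0,0,0],[0,0,0]],
    [[0,0,0],[0,0,0]],
  ],
  gripper=0,
)

```text
time_s: 11.78
position: [0.5208, 0.3902, 0.0441]
tcp_rot: [[1.0, 0.001, -0.001], [0.001, 0.0, 1.0], [0.001, -1.0, 0.0]]
force: [-0.7, 0.3, 3.3]
opening: 0.426
```

Emit:
play_rows(
  commands=[
    [[0,0,0.05],[0,0,0]],
    [[0,0,0.1],[0,0,0]],
    [[0.003,-0.06,0.1],[0,0,0]],
    [[0.006,-0.12,0.1],[0,0,0]],
    [[0.01,-0.18,0.1],[0,0,0]],
    [[0.015,-0.24,0.1],[0,0,0]],
    [[0.02,-0.3,0.1],[0,0,0]],
    [[0.022,-0.36,0.1],[0,0,0]],
    [[0.025,-0.42,0.1],[0,0,0]],
    [[0.028,-0.48,0.1],[0,0,0]],
  ],
)

```text
time_s: 13.02
position: [0.5482, -0.0918, 0.1431]
tcp_rot: [[1.0, -0.001, -0.001], [0.001, 0.0, 1.0], [-0.001, -1.0, 0.0]]
force: [1.6, 0.2, -1.5]
opening: 0.427
```

Emit:
play_rows(
  commands=[
    [[0.0015,-0.048,-0.03],[0,0,0]],
    [[0.0015,-0.048,-0.06],[0,0,0]],
    [[0.0015,-0.048,-0.06],[0,0,0]],
    [[0.0015,-0.048,-0.06],[0,0,0]],
  ],
)

```text
time_s: 13.52
position: [0.5502, -0.1375, 0.0839]
tcp_rot: [[1.0, 0.0, -0.002], [0.002, 0.0, 1.0], [0.0, -1.0, 0.0]]
force: [0.2, 0.0, -1.9]
opening: 0.425
```

```bash
python3 nest.py wrist w4.png; python3 el.py .55 -.139 wrist .08
```

```text
t 13.525 tcp [ 0.5502 -0.1375  0.0839] jaw 0.1 open 0.42508230560756377
px [ 260   25  180  130 5240] zt 0.0239 rect [561.5 -44.1] [51.9 84.2] 83.3 circ [561.4 -44.2] 49.0
px [ 510   99   42   36 1190] zt 0.0257 rect [655.7 -55.3] [21.4 17.2] 0.5 circ [655.6 -54.8] 10.8
px [ 277  223   96   66 1509] zt 0.024 rect [ 550.2 -131.1] [54.6 38.6] 1.0 circ [ 550.4 -138.7] 27.5
px [ 441  230  116   65 1699] zt 0.0239 rect [ 647.5 -134.5] [32.2 64. ] 82.9 circ [ 647.6 -134.6] 35.3
px [435 253  17  29 300] zt 0.024 rect [ 618.  -137.6] [17.9  6. ] 83.1 circ [ 618.2 -137.6] 9.4
t 13.575 tcp [ 0.5506 -0.1374  0.0844] jaw 0.13 j6 -25.4 rot [[1.0, 0.001, -0.002], [0.002, -0.001, 1.0], [0.001, -1.0, -0.001]]
px [ 250  268  147   45 4079] zt 0.0801 rect [ 550.  -127.2] [61.6 20. ] 0.2 circ [ 550.1 -131.4] 30.8 rgb [126. 119. 104.]
px [303 348  43   6 172] zt 0.08 rect [ 550.6 -156. ] [18.5  2.5] 0.2 circ [ 550.6 -154.7] 9.2 rgb [253. 251. 237.]
```

View pics/w4.png

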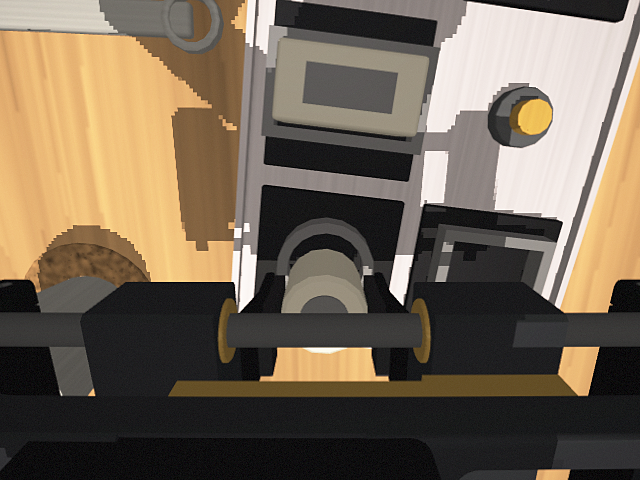

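Emit:
play_rows(
  commands=[
    [[0,-0.001,-0.01],[0,0,0]],
    [[0,-0.001,-0.018],[0,0,0]],
    [[0,-0.001,-0.025],[0,0,0]],
    [[0,-0.001,-0.029],[0,0,0]],
    [[0,-0.001,-0.03],[0,0,0]],
  ],
)

```text
time_s: 14.25
position: [0.5497, -0.1388, 0.054]
tcp_rot: [[1.0, -0.001, -0.001], [0.001, 0.0, 1.0], [-0.001, -1.0, 0.0]]
force: [-3.5, 0.7, 11.2]
opening: 0.42
```

Emit:
play_rows(
  commands=[
    [[0,0,0],[0,0,0]],
    [[0,0,0],[0,0,0]],
    [[0,0,0.0],[0,0,0]],
    [[0,0,0.05],[0,0,0]],
    [[0,0,0.1],[0,0,0]],
  ],
  gripper=0.055,
)

```text
time_s: 14.88
position: [0.5496, -0.1389, 0.1537]
tcp_rot: [[1.0, -0.002, -0.001], [0.001, 0.001, 1.0], [-0.002, -1.0, 0.001]]
force: [0.0, 0.7, -0.3]
opening: 0.631
```

```bash
python3 el.py .55 -.139 wrist .05;  python3 el.py .56 -.044 wrist .05; python3 el.py .639 .295 top .04
```

```text
t 14.875 tcp [ 0.5496 -0.1389  0.1537] jaw 0.04 j6 -25.5 rot [[1.0, -0.002, -0.001], [0.001, 0.001, 1.0], [-0.002, -1.0, 0.001]]
px [ 297  218   54   55 2291] zt 0.0501 rect [ 548.9 -139.7] [36.6 38.8] 0.1 circ [ 549.3 -139.7] 19.5 rgb [239. 230. 207.]
t 14.925 tcp [ 0.5534 -0.1403  0.1607] jaw 0.08 j6 -25.5 rot [[1.0, 0.01, -0.001], [0.001, -0.004, 1.0], [0.01, -1.0, -0.004]]
px [ 281   63  108   67 5842] zt 0.0501 rect [560.3 -44.9] [34.  65.5] 83.4 circ [560.4 -45. ] 35.9 rgb [155. 146. 128.]
t 14.975 tcp [ 0.5535 -0.1404  0.1586] jaw 0.07 j6 -25.5 rot [[1.0, 0.01, -0.001], [0.001, -0.005, 1.0], [0.01, -1.0, -0.005]]
px [209 170  21  21 319] zt 0.0397 rect [639.6 296.3] [55.  52.3] 44.7 circ [640.2 296.3] 28.3 rgb [177. 168. 145.]
```

Emit:
play_rows(
  commands=[
    [[0.01,0.055,0.04],[0,0,0]],
    [[0.02,0.11,0.04],[0,0,0]],
    [[0.03,0.165,0.04],[0,0,0]],
    [[0.04,0.22,0.04],[0,0,0]],
    [[0.055,0.275,0.04],[0,0,0]],
    [[0.07,0.33,0.04],[0,0,0]],
    [[0.08,0.385,0.04],[0,0,0]],
    [[0.09,0.435,0.04],[0,0,0]],
    [[0.09,0.435,0.04],[0,0,0]],
    [[0.09,0.435,0.04],[0,0,0]],
  ],
  gripper=0.085,
)

```text
time_s: 16.27
position: [0.639, 0.2955, 0.1916]
tcp_rot: [[1.0, -0.003, -0.002], [0.002, -0.002, 1.0], [-0.003, -1.0, -0.002]]
force: [0.8, -1.3, -0.2]
opening: 0.981
```

```bash
python3 el.py .64 .296
```

```text
t 16.275 tcp [0.639  0.2955 0.1916] jaw 0.1 j6 15.7 rot [[1.0, -0.003, -0.002], [0.002, -0.002, 1.0], [-0.003, -1.0, -0.002]]
px [ 294  191   69   67 3562] zt 0.0402 rect [641.3 297.1] [54.8 55.4] 45.4 circ [641.3 297.1] 28.1 rgb [255. 254. 249.]
```

Emit:
play_rows(
  commands=[
    [[0.002,0.0015,-0.05],[0,0,0]],
    [[0.002,0.0015,-0.1],[0,0,0]],
    [[0.002,0.0015,-0.135],[0,0,0]],
    [[0.002,0.0015,-0.148],[0,0,0]],
    [[0.002,0.0015,-0.148],[0,0,0]],
  ],
)

```text
time_s: 16.95
position: [0.642, 0.2964, 0.0451]
tcp_rot: [[1.0, -0.001, 0.0], [-0.0, -0.0, 1.0], [-0.001, -1.0, -0.0]]
force: [-0.3, -0.1, 0.5]
opening: 0.978
```

Emit:
play_rows(
  commands=[
    [[0,0,0],[0,0,0]],
    [[0,0,0],[0,0,0]],
    [[0,0,0],[0,0,0]],
    [[0,0,0],[0,0,0]],
    [[0,0,0],[0,0,0]],
    [[0,0,0],[0,0,0]],
  ],
  gripper=0,
)

```text
time_s: 17.7
position: [0.6423, 0.2978, 0.0463]
tcp_rot: [[1.0, 0.001, -0.001], [0.001, 0.0, 1.0], [0.001, -1.0, 0.0]]
force: [-0.3, 0.3, 5.2]
opening: 0.636
```

Emit:
play_rows(
  commands=[
    [[0,0,0.05],[0,0,0]],
    [[0,0,0.1],[0,0,0]],
    [[-0.015,-0.055,0.1],[0,0,0]],
    [[-0.03,-0.11,0.1],[0,0,0]],
    [[-0.045,-0.165,0.1],[0,0,0]],
    [[-0.06,-0.22,0.1],[0,0,0]],
    [[-0.069,-0.245,0.08],[0,0,0]],
    [[-0.069,-0.245,0.05],[0,0,0]],
    [[-0.069,-0.245,0.04],[0,0,0]],
    [[-0.069,-0.245,0.04],[0,0,0]],
  ],
)

```text
time_s: 18.95
position: [0.5726, 0.0529, 0.0847]
tcp_rot: [[1.0, -0.002, -0.002], [0.002, 0.0, 1.0], [-0.002, -1.0, 0.0]]
force: [0.4, 0.3, -0.7]
opening: 0.636
```

```bash
python3 nest.py wrist; python3 el.py .572 .051 wrist .08
```

```text
t 18.95 tcp [0.5726 0.0529 0.0847] jaw 0.09 open 0.6364961724136444
px [ 261  204  128   79 2238] zt 0.0239 rect [572.8  66.3] [45.7 73.2] 89.7 circ [572.9  52.6] 36.7
px [ 428  222  124   91 2395] zt 0.0238 rect [663.9  54.2] [73.9 43.8] 19.1 circ [667.   44.7] 37.2
px [ 245  361  133   20 1590] zt 0.0235 rect [564.2 -16.8] [83.5 13.9] 0.3 circ [564.3 -23.7] 41.7
t 19.0 tcp [0.5733 0.053  0.0855] jaw 0.1 j6 -5.9 rot [[1.0, -0.0, -0.002], [0.002, 0.0, 1.0], [-0.0, -1.0, 0.0]]
px [ 230  246  189   67 7771] zt 0.0793 rect [573.1  67.4] [79.9 29.7] 0.2 circ [573.2  58.9] 40.0 rgb [173. 163. 143.]
px [ 278  348   92   19 1203] zt 0.0792 rect [573.   30.4] [40.3  9.2] 0.2 circ [573.  35.] 20.2 rgb [255. 254. 250.]
```

Emit:
play_rows(
  commands=[
    [[0,-0.0007,-0.01],[0,0,0]],
    [[0,-0.0007,-0.018],[0,0,0]],
    [[0,-0.0007,-0.024],[0,0,0]],
    [[0,-0.0007,-0.028],[0,0,0]],
    [[0,-0.0007,-0.029],[0,0,0]],
  ],
)

```text
time_s: 19.68
position: [0.5728, 0.0518, 0.0563]
tcp_rot: [[1.0, -0.001, -0.001], [0.001, 0.0, 1.0], [-0.001, -1.0, 0.0]]
force: [-1.2, -0.2, 2.7]
opening: 0.63
```

Emit:
play_rows(
  commands=[
    [[0,0,0],[0,0,0]],
    [[0,0,0],[0,0,0]],
    [[0,0,0.0],[0,0,0]],
    [[0,0,0.05],[0,0,0]],
    [[0,0,0.1],[0,0,0]],
    [[0,0,0.12],[0,0,0]],
    [[0,0,0.12],[0,0,0]],
  ],
  gripper=0.072,
)

```text
time_s: 20.55
position: [0.5743, 0.0518, 0.1786]
tcp_rot: [[1.0, 0.005, -0.001], [0.001, -0.0, 1.0], [0.005, -1.0, -0.0]]
force: [-0.3, 0.4, 0.1]
opening: 0.829
```

```bash
python3 el.py .572 .052 wrist .05;  python3 el.py .56 -.044 top .05; python3 el.py .55 -.139 top .05; python3 - <<'E'
from h import *
c=snap('top'); P=cloud(c); 
m=(np.hypot(P[...,0]-.397,P[...,1]+.178)<.06)
t=m&(abs(P[...,2]-.084)<.006); q=P[t]
print('rim',cv2.minEnclosingCircle((q[:,:2]*1000).astype(np.float32)),np.median(q[:,2]))
m=(np.hypot(P[...,0]-.588,P[...,1]+.353)<.1)&(abs(P[...,2]-.06)<.005); q=P[m]
n,l,st,ce=cv2.connectedComponentsWithStats(m.astype(np.uint8)); print(st[1:])
x,y=q[:,0],q[:,1]
def fit(x,y):
    s=np.linalg.lstsq(np.c_[2*x,2*y,np.ones_like(x)],x*x+y*y,rcond=None)[0]; return s[0],s[1],np.sqrt(s[2]+s[0]**2+s[1]**2)
f=fit(x,y)
for _ in range(6):
    k=abs(np.hypot(x-f[0],y-f[1])-.0665)<.006; f=fit(x[k],y[k])
print('pot',f,k.sum())
E
```

```text
t 20.55 tcp [0.5743 0.0518 0.1786] jaw 0.06 j6 -6.0 rot [[1.0, 0.005, -0.001], [0.001, -0.0, 1.0], [0.005, -1.0, -0.0]]
px [ 284  198   74   73 4126] zt 0.0502 rect [572.1  51.3] [55.1 55.8] 27.1 circ [572.   51.4] 28.2 rgb [253. 251. 237.]
t 20.6 tcp [0.5732 0.0518 0.177 ] jaw 0.06 j6 -6.0 rot [[1.0, 0.001, -0.001], [0.001, -0.0, 1.0], [0.001, -1.0, -0.0]]
px [336 196  15  25 299] zt 0.0496 rect [559.  -43.8] [33.8 66.6] 83.2 circ [559.3 -43. ] 35.5 rgb [197. 185. 157.]
t 20.65 tcp [0.5724 0.0519 0.176 ] jaw 0.06 j6 -6.0 rot [[1.0, -0.001, -0.001], [0.001, 0.0, 1.0], [-0.001, -1.0, 0.0]]
px [372 205  14  14 148] zt 0.0498 rect [ 549.  -139.2] [35.3 35.5] 89.3 circ [ 548.1 -139.5] 19.0 rgb [172.  162.  139.5]
rim ((397.14520263671875, -178.37559509277344), 34.797035217285156) 0.08327974325525977
[[448 171  13   4  20]
 [462 172  11   7  15]
 [440 175   6   6  10]
 [474 177   8  10  19]
 [435 182   4   7   9]
 [467 188  16  32  53]
 [434 190   2   6   8]
 [434 198   2   6   7]
 [486 199   1   1   1]
 [428 200   1   1   1]
 [435 205   2   2   3]
 [437 208  17  12  26]
 [461 219   5   2   6]
 [455 220   2   1   2]
 [459 220   1   1   1]]
pot (np.float64(0.5893044155849595), np.float64(-0.3538871561461181), np.float64(0.06550667816657335)) 179
```

Emit:
play_rows(
  commands=[
    [[-0.02,-0.04,0.07],[0,0,0]],
    [[-0.05,-0.09,0.09],[0.1,0,0]],
    [[-0.08,-0.14,0.09],[0.28,0,0]],
    [[-0.11,-0.19,0.09],[0.46,0,0]],
    [[-0.14,-0.24,0.09],[0.64,0,0]],
    [[-0.16,-0.29,0.09],[0.82,0,0]],
    [[-0.175,-0.341,0.09],[0.96,0,0]],
    [[-0.175,-0.341,0.09],[0.96,0,0]],
    [[-0.175,-0.341,0.09],[0.96,0,0]],
    [[-0.175,-0.341,0.09],[0.96,0,0]],
  ],
  gripper=0.087,
)

```text
time_s: 22.0
position: [0.3984, -0.2873, 0.2671]
tcp_rot: [[1.0, -0.002, -0.002], [0.003, 0.819, 0.573], [0.001, -0.573, 0.819]]
force: [-0.7, -0.0, 0.1]
opening: 1.004
```

```bash
cat > cup.py <<'E'
from h import *
c=snap('wrist','w5.png'); s=c['s']; print(s['time_s'],np.round(s['position'],4),np.round(s['tcp_rot'],3).tolist(),np.round(s['joint_positions'],1),s['opening'])
P=cloud(c); m=(np.hypot(P[...,0]-.397,P[...,1]+.178)<.06)&(abs(P[...,2]-.084)<.0025)
q=P[m]; print(m.sum(), cv2.minEnclosingCircle((q[:,:2]*1000).astype(np.float32)) if m.sum() else '')
E
python3 cup.py
```

```text
22.0 [ 0.3984 -0.2873  0.2671] [[1.0, -0.002, -0.002], [0.003, 0.819, 0.573], [0.001, -0.573, 0.819]] [-62.1  39.   82.7  23.7 108.4 -65.4] 1.0036884223123306
381 ((397.3362121582031, -178.63241577148438), 34.76112747192383)
```

View pics/w5.png

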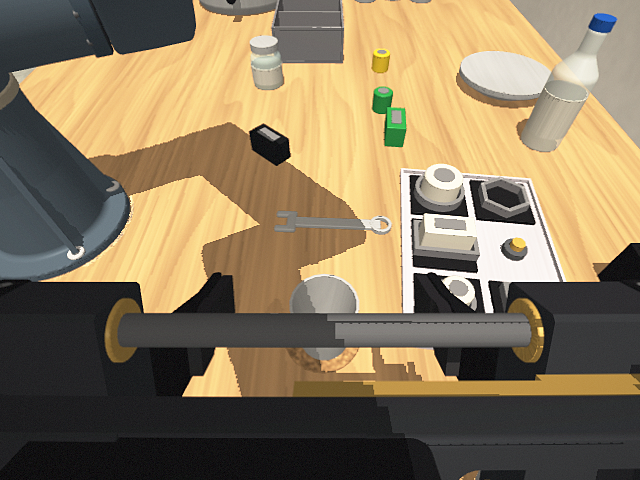

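Emit:
play_rows(
  commands=[
    [[-0.0015,-0.004,-0.05],[0,0,0]],
    [[-0.0015,-0.004,-0.1],[0,0,0]],
    [[-0.0015,-0.004,-0.132],[0,0,0]],
    [[-0.0015,-0.004,-0.132],[0,0,0]],
    [[-0.0015,0.03,-0.156],[0,0,0]],
    [[-0.0015,0.065,-0.18],[0,0,0]],
    [[-0.0015,0.085,-0.194],[0,0,0]],
    [[-0.0015,0.1025,-0.2065],[0,0,0]],
    [[-0.0015,0.1025,-0.2065],[0,0,0]],
  ],
)

```text
time_s: 23.18
position: [0.3969, -0.1854, 0.0617]
tcp_rot: [[1.0, -0.002, -0.003], [0.003, 0.819, 0.573], [0.001, -0.573, 0.819]]
force: [-0.2, -0.8, 0.8]
opening: 0.999
```

```bash
sed -i s/w5.png/w6.png/ cup.py; python3 cup.py; python3 - <<'E'
from h import *
c=snap('side'); f=c['frame'][130:290,280:440]; cv2.imwrite('pics/s1.png',cv2.cvtColor(cv2.resize(f,None,fx=3.5,fy=3.5),cv2.COLOR_RGB2BGR))
E
```

```text
23.175 [ 0.3969 -0.1854  0.0617] [[1.0, -0.002, -0.003], [0.003, 0.819, 0.573], [0.001, -0.573, 0.819]] [-57.4  53.9  97.3  26.5  80.3 -74.9] 0.9990862371502545
3955 ((396.89666748046875, -195.2374267578125), 51.77231979370117)
```

View pics/s1.png

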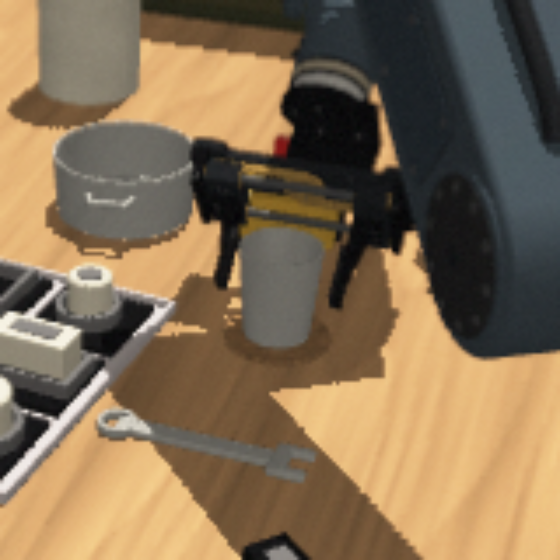

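Emit:
play_rows(
  commands=[
    [[0,0,0],[0,0,0]],
    [[0,0,0],[0,0,0]],
    [[0,0,0],[0,0,0]],
    [[0,0,0],[0,0,0]],
    [[0,0,0],[0,0,0]],
    [[0,0,0.01],[0,0,0]],
    [[0,0,0.025],[0,0,0]],
  ],
  gripper=0,
)

```text
time_s: 24.15
position: [0.3961, -0.1865, 0.0852]
tcp_rot: [[1.0, -0.001, -0.0], [0.001, 0.819, 0.573], [-0.0, -0.573, 0.819]]
force: [0.4, -0.7, -1.9]
opening: 0.744
```

Emit:
play_rows(
  commands=[
    [[0,0,0.025],[0,0,0]],
    [[0,0,0.06],[0,0,0]],
    [[0,0,0.1],[0,0,0]],
    [[0.02,-0.015,0.115],[0,0,-0.05]],
    [[0.045,-0.04,0.115],[0,0,-0.12]],
    [[0.075,-0.07,0.115],[0,0,-0.2]],
    [[0.105,-0.1,0.115],[0,0,-0.3]],
    [[0.135,-0.13,0.115],[0,0,-0.4]],
    [[0.16,-0.155,0.115],[0,0,-0.48]],
    [[0.175,-0.165,0.115],[0,0,-0.52]],
  ],
)

```text
time_s: 25.4
position: [0.5715, -0.3525, 0.2003]
tcp_rot: [[0.867, 0.407, 0.286], [-0.498, 0.71, 0.498], [0.0, -0.575, 0.818]]
force: [-0.6, -0.3, -2.2]
opening: 0.739
```

Emit:
play_rows(
  commands=[
    [[0.007,-0.004,-0.02],[0,0,0]],
    [[0.011,-0.007,-0.05],[0,0,0]],
    [[0.011,-0.007,-0.055],[0,0,0]],
    [[0.011,-0.007,-0.055],[0,0,0]],
  ],
)

```text
time_s: 25.9
position: [0.5821, -0.3578, 0.1445]
tcp_rot: [[0.869, 0.406, 0.285], [-0.496, 0.713, 0.496], [-0.001, -0.572, 0.82]]
force: [-0.6, 0.7, -2.0]
opening: 0.737
```

```bash
cat > pour.py <<'E'
from h import *
from scipy.spatial.transform import Rotation as R
s=read_state(); print(np.round(s['position'],4),np.round(s['tcp_rot'],3).tolist(),np.round(s['joint_positions'],1),s['opening'])
R0=R.from_matrix(np.array(s['tcp_rot'])); p0=np.array(s['position'])
m0=R0.inv().apply([0,0,1])      # mouth in tool frame
pot=np.array([.589,-.354])
def Rs(f):
    th,ph=np.radians(20*f),np.radians(130*f)
    x=R0.apply([1,0,0]); 
    return R.from_rotvec(th*x)*R0*R.from_rotvec([0,ph,0])
d=Rs(1).apply(m0); print('final mouth',d.round(2)); d=d[:2]/np.hypot(*d[:2])
M=np.r_[pot-.005*d,.165]
pr=None
for f in np.linspace(0,1,19):
    r=Rs(f); c=M-.027*r.apply(m0); t=c-.008*r.apply([0,1,0])
    if pr is None or 1: print(round(f,3),np.round(t-p0,4).tolist(),np.round((r*R0.inv()).as_rotvec(),3).tolist(),'z',t[2].round(3))
E
python3 pour.py; python3 - <<'E'
from h import *
c=snap('top'); f=c['frame'][120:330,340:560]; cv2.imwrite('pics/t3.png',cv2.cvtColor(cv2.resize(f,None,fx=2.5,fy=2.5),cv2.COLOR_RGB2BGR))
E
```

```text
[ 0.5821 -0.3578  0.1445] [[0.869, 0.406, 0.285], [-0.496, 0.713, 0.496], [-0.001, -0.572, 0.82]] [-58.7  53.1  73.   45.8  89.2 -44.9] 0.7373360028026097
final mouth [ 0.2  -0.91 -0.36]
0.0 [0.0026, 0.0029, -0.0019] [0.0, 0.0, 0.0] z 0.143
0.056 [0.0004, 0.0048, -0.0019] [0.068, 0.081, -0.071] z 0.143
0.111 [-0.0016, 0.0068, -0.0015] [0.137, 0.163, -0.14] z 0.143
0.167 [-0.0035, 0.0088, -0.0009] [0.206, 0.246, -0.207] z 0.144
0.222 [-0.0052, 0.011, 0.0001] [0.276, 0.331, -0.272] z 0.145
0.278 [-0.0067, 0.0131, 0.0013] [0.346, 0.418, -0.335] z 0.146
0.333 [-0.0079, 0.0152, 0.0028] [0.415, 0.505, -0.396] z 0.147
0.389 [-0.0089, 0.0173, 0.0046] [0.485, 0.595, -0.455] z 0.149
0.444 [-0.0097, 0.0192, 0.0067] [0.554, 0.686, -0.512] z 0.151
0.5 [-0.0102, 0.021, 0.0089] [0.622, 0.779, -0.567] z 0.153
0.556 [-0.0105, 0.0226, 0.0113] [0.69, 0.873, -0.619] z 0.156
0.611 [-0.0105, 0.024, 0.0139] [0.757, 0.969, -0.669] z 0.158
0.667 [-0.0102, 0.0252, 0.0166] [0.823, 1.068, -0.717] z 0.161
0.722 [-0.0097, 0.0261, 0.0193] [0.887, 1.168, -0.763] z 0.164
0.778 [-0.0089, 0.0267, 0.0221] [0.95, 1.27, -0.807] z 0.167
0.833 [-0.0079, 0.0271, 0.0248] [1.011, 1.375, -0.848] z 0.169
0.889 [-0.0066, 0.0272, 0.0275] [1.071, 1.482, -0.888] z 0.172
0.944 [-0.0052, 0.0269, 0.03] [1.127, 1.591, -0.924] z 0.174
1.0 [-0.0036, 0.0265, 0.0324] [1.182, 1.702, -0.959] z 0.177
```

View pics/t3.png

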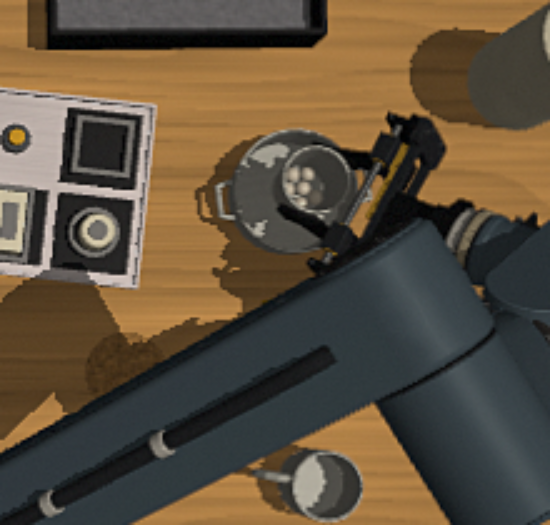

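```bash
sed -i 's/20\*f/35*f/;s/130\*f/118*f/;s/,.165\]/,.18]/;s/linspace(0,1,19)/linspace(0,1,11)/' pour.py; python3 pour.py
```

```text
[ 0.5824 -0.3582  0.1453] [[0.868, 0.406, 0.284], [-0.496, 0.712, 0.498], [0.0, -0.573, 0.82]] [-58.7  53.   72.9  45.8  89.2 -44.9] 0.7420235267371248
final mouth [ 0.34 -0.86 -0.39]
0.0 [0.0015, 0.0032, 0.0123] [0.0, 0.0, 0.0] z 0.158
0.1 [-0.0016, 0.0068, 0.0123] [0.138, 0.119, -0.113] z 0.158
0.2 [-0.0044, 0.0108, 0.0133] [0.279, 0.246, -0.215] z 0.159
0.3 [-0.0067, 0.0147, 0.0152] [0.421, 0.379, -0.307] z 0.16
0.4 [-0.0086, 0.0183, 0.018] [0.562, 0.519, -0.387] z 0.163
0.5 [-0.0099, 0.0215, 0.0216] [0.701, 0.667, -0.456] z 0.167
0.6 [-0.0107, 0.024, 0.0258] [0.837, 0.824, -0.514] z 0.171
0.7 [-0.0109, 0.0257, 0.0305] [0.968, 0.989, -0.56] z 0.176
0.8 [-0.0107, 0.0264, 0.0355] [1.092, 1.162, -0.594] z 0.181
0.9 [-0.0098, 0.0262, 0.0404] [1.207, 1.345, -0.615] z 0.186
1.0 [-0.0085, 0.0251, 0.0451] [1.311, 1.537, -0.624] z 0.19
```

Emit:
play_rows(
  commands=[
    [[0.0015,0.003,0.012],[0,0,0]],
    [[0,0.005,0.012],[0.07,0.06,-0.057]],
    [[-0.0016,0.0068,0.0123],[0.138,0.119,-0.113]],
    [[-0.003,0.009,0.013],[0.208,0.182,-0.164]],
    [[-0.0044,0.0108,0.0133],[0.279,0.246,-0.215]],
    [[-0.0056,0.0128,0.0142],[0.35,0.312,-0.261]],
    [[-0.0067,0.0147,0.0152],[0.421,0.379,-0.307]],
    [[-0.0077,0.0165,0.0166],[0.491,0.449,-0.347]],
    [[-0.0086,0.0183,0.018],[0.562,0.519,-0.387]],
    [[-0.0099,0.0215,0.0216],[0.701,0.667,-0.456]],
  ],
)

```text
time_s: 27.2
position: [0.5732, -0.3375, 0.1691]
tcp_rot: [[0.336, 0.472, 0.815], [-0.492, 0.826, -0.275], [-0.803, -0.308, 0.51]]
force: [1.0, -0.0, -2.1]
opening: 0.739
```

```bash
python3 - <<'E'
from h import *
from scipy.spatial.transform import Rotation as R
s=read_state(); print(np.round(s['position'],4),s['opening'],s['force'],np.round(s['joint_positions'],1))
V={.5:([-0.0099,0.0215,0.0216],[0.701,0.667,-0.456]),.6:([-0.0107,0.024,0.0258],[0.837,0.824,-0.514]),.7:([-0.0109,0.0257,0.0305],[0.968,0.989,-0.56]),.8:([-0.0107,0.0264,0.0355],[1.092,1.162,-0.594]),.9:([-0.0098,0.0262,0.0404],[1.207,1.345,-0.615]),1:([-0.0085,0.0251,0.0451],[1.311,1.537,-0.624])}
r0=R.from_rotvec(V[.5][1]); p0=np.array(V[.5][0])
for f,(p,v) in V.items(): print(f,np.round(p-p0,4).tolist(),np.round((R.from_rotvec(v)*r0.inv()).as_rotvec(),3).tolist())
E
```

```text
[ 0.5732 -0.3375  0.1691] 0.7389767550176325 [ 1.00355722 -0.02658302 -2.14276201] [-61.1  56.5  74.4  55.5  99.9   8.5]
0.5 [0.0, 0.0, 0.0] [0.0, 0.0, 0.0]
0.6 [-0.0008, 0.0025, 0.0042] [0.151, 0.143, -0.056]
0.7 [-0.001, 0.0042, 0.0089] [0.303, 0.288, -0.099]
0.8 [-0.0008, 0.0049, 0.0139] [0.454, 0.437, -0.131]
0.9 [0.0001, 0.0047, 0.0188] [0.603, 0.591, -0.15]
1 [0.0014, 0.0036, 0.0235] [0.748, 0.749, -0.156]
```

Emit:
play_rows(
  commands=[
    [[-0.0004,0.0012,0.002],[0.075,0.071,-0.028]],
    [[-0.0008,0.0025,0.0042],[0.151,0.143,-0.056]],
    [[-0.001,0.0033,0.0065],[0.227,0.215,-0.078]],
    [[-0.001,0.0042,0.0089],[0.303,0.288,-0.099]],
    [[-0.0009,0.0046,0.0114],[0.378,0.362,-0.115]],
    [[-0.0008,0.0049,0.0139],[0.454,0.437,-0.131]],
    [[-0.0004,0.0048,0.0163],[0.528,0.514,-0.14]],
    [[0.0001,0.0047,0.0188],[0.603,0.591,-0.15]],
    [[0.0014,0.0036,0.0235],[0.748,0.749,-0.156]],
    [[0.0014,0.0036,0.0235],[0.748,0.749,-0.156]],
  ],
)

```text
time_s: 28.45
position: [0.5744, -0.3339, 0.1914]
tcp_rot: [[-0.388, 0.489, 0.781], [0.214, 0.872, -0.439], [-0.897, -0.004, -0.443]]
force: [0.3, 0.3, -1.8]
opening: 0.742
```

Emit:
play_rows(
  commands=[
    [[0,0,0],[0,0,0]],
    [[0,0,0],[0,0,0]],
    [[0,0,0],[0,0,0]],
    [[0,0,0],[0,0,0]],
    [[0,0,0],[0,0,0]],
  ],
)

```text
time_s: 29.08
position: [0.5741, -0.3336, 0.1902]
tcp_rot: [[-0.39, 0.489, 0.78], [0.216, 0.872, -0.439], [-0.895, -0.003, -0.445]]
force: [-0.7, 0.3, -1.2]
opening: 0.744
```

```bash
python3 - <<'E'
from h import *
s=read_state(); print(np.round(s['position'],4),s['opening'],s['force'],np.round(s['tcp_rot'],3).tolist(),np.round(s['joint_positions'],1))
c=snap('top'); f=c['frame'][120:330,340:560]; a=cv2.resize(f,None,fx=1.9,fy=1.9)
c=snap('side'); f=c['frame'][130:250,260:440]; b=cv2.resize(f,(int(180*399/120),399))
o=np.zeros((399,0,3),np.uint8); o=np.hstack([a,b])[:,:1000]; o=cv2.resize(o,(800,int(399*800/o.shape[1]))); cv2.imwrite('pics/t4.png',cv2.cvtColor(o,cv2.COLOR_RGB2BGR))
E
```

```text
[ 0.5741 -0.3336  0.1902] 0.7437905472056886 [-0.71998453  0.32024231 -1.15780059] [[-0.39, 0.489, 0.78], [0.216, 0.872, -0.439], [-0.895, -0.003, -0.445]] [-61.7  62.2  72.8  65.7 112.2  66.5]
```

View pics/t4.png

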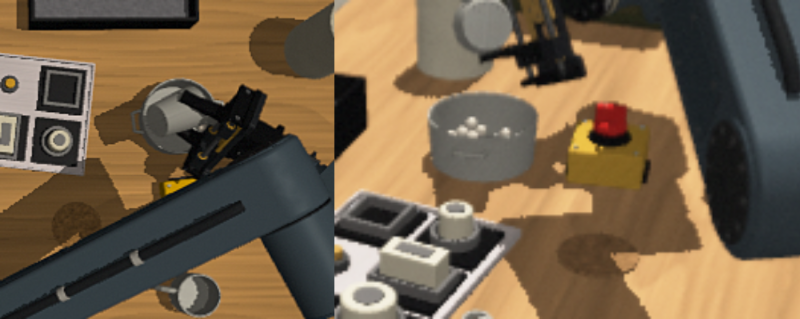

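Emit:
play_rows(
  commands=[
    [[0,0,0.01],[-0.11,-0.128,0.052]],
    [[0,0,0.02],[-0.22,-0.256,0.104]],
    [[0,0,0.03],[-0.33,-0.384,0.156]],
    [[0,0,0.03],[-0.44,-0.512,0.208]],
    [[0,0,0.03],[-0.55,-0.64,0.26]],
    [[0,0,0.03],[-0.66,-0.768,0.312]],
    [[0,0,0.03],[-0.77,-0.896,0.364]],
    [[0,0,0.03],[-0.88,-1.024,0.416]],
    [[0,0,0.03],[-0.99,-1.152,0.468]],
    [[0,0,0.03],[-1.1,-1.28,0.52]],
  ],
)

```text
time_s: 30.42
position: [0.5741, -0.3334, 0.2202]
tcp_rot: [[0.784, 0.353, 0.511], [-0.547, 0.781, 0.301], [-0.293, -0.516, 0.805]]
force: [-0.7, -0.6, -1.8]
opening: 0.741
```

```bash
cat > rel.py <<'E'
from h import *
import sys
from scipy.spatial.transform import Rotation as R
def rel(p,Rt):
    s=read_state(); r0=R.from_matrix(np.array(s['tcp_rot'])); print('at',np.round(s['position'],4),'shift',np.round(np.array(p)-s['position'],4),'rot',np.round((Rt*r0.inv()).as_rotvec(),3),'j',np.round(s['joint_positions'],1))
def cupR(): return R.from_euler('x',55.0,degrees=True)*R.from_matrix(np.array([[1,0,0],[0,0,1],[0,-1,0]]))
E
python3 -c "
from rel import *
rel([.397,-.1854,.0617],cupR())"
```

```text
at [ 0.5741 -0.3334  0.2202] shift [-0.1771  0.148  -0.1585] rot [-0.13  -0.275  0.611] j [-58.1  48.6  72.   46.1  98.4 -23.7]
```

```bash
python3 - <<'E'
from h import *
for n in('top','side'):
    c=snap(n); P=cloud(c); g=c['frame']
    m=(np.hypot(P[...,0]-.397,P[...,1]+.178)<.075)&(P[...,2]>-.02)&(P[...,2]<.03)
    v,u=np.where(np.hypot(*(P[...,:2]-[.397,-.178]).transpose(2,0,1))<.07)
    a,b=v.min()-4,v.max()+5; e,f=u.min()-4,u.max()+5; print(n,a,b,e,f)
    k=400/(f-e); cv2.imwrite(f'pics/mat_{n}.png',cv2.cvtColor(cv2.resize(g[a:b,e:f],(400,int((b-a)*k))),cv2.COLOR_RGB2BGR))
a=cv2.imread('pics/mat_top.png');b=cv2.imread('pics/mat_side.png');h=max(len(a),len(b))
o=np.hstack([cv2.copyMakeBorder(i,0,h-len(i),0,0,0) for i in(a,b)]); cv2.imwrite('pics/mat.png',o); print(o.shape)
E
```

```text
top 223 306 363 494
side -4 244 332 406Traceback (most recent call last):
  File "<stdin>", line 7, in <module>
cv2.error: OpenCV(4.12.0) /io/opencv/modules/imgproc/src/resize.cpp:4208: error: (-215:Assertion failed) !ssize.empty() in function 'resize'
```

```bash
python3 - <<'E'
from h import *
def fit(p):
    x,y=p[:,0],p[:,1]; s=np.linalg.lstsq(np.c_[2*x,2*y,np.ones_like(x)],x*x+y*y,rcond=None)[0]; return s[0],s[1],np.sqrt(s[2]+s[0]**2+s[1]**2)
for n in('side','top'):
    c=snap(n); P=cloud(c); 
    near=(np.hypot(P[...,0]-.397,P[...,1]+.178)<.08)
    z=P[...,2][near]; print(n,near.sum(),np.percentile(z,[2,10,25,50,75,90,98]).round(4))
    ring=(np.hypot(P[...,0]-.397,P[...,1]+.178)>.055)&near&(P[...,2]<.02); cen=(np.hypot(P[...,0]-.397,P[...,1]+.178)<.03)&(P[...,2]<.02)
    a,b=np.median(P[...,2][ring]),np.median(P[...,2][cen]); print('ring',a,'cen',b, P[...,2][ring].std(),P[...,2][cen].std(), cen.sum())
    hsv=cv2.cvtColor(c['frame'],cv2.COLOR_RGB2HSV); lab=cv2.cvtColor(c['frame'],cv2.COLOR_RGB2LAB)
    print('lab ring',np.median(lab[ring],0),lab[ring].std(0),'cen',np.median(lab[cen],0),lab[cen].std(0))
    m=near&(abs(P[...,2]-b)<.0018)
    L=comps(c,m,50)
    if L:
        m=max(L,key=lambda t:t[1][4])[0]; q=P[m][:,:2]; print(cv2.minEnclosingCircle((q*1000).astype(np.float32)),cv2.minAreaRect((q*1000).astype(np.float32)),q.mean(0),m.sum())
    v,u=np.where(cen)
    f=c['frame'][v.min()-16:v.max()+17,u.min()-22:u.max()+23]; f=cv2.resize(f,(400,int(400*f.shape[0]/f.shape[1])));print(f.shape,v.min()-16,u.min()-22); cv2.imwrite(f'pics/mat_{n}.png',f[...,::-1])
a=cv2.imread('pics/mat_top.png');b=cv2.imread('pics/mat_side.png');h=max(len(a),len(b))
cv2.imwrite('pics/mat.png',np.hstack([cv2.copyMakeBorder(i,0,h-len(i),0,0,0) for i in(a,b)]))
E
```

```text
side 2398 [-1.100e-03  4.000e-04  2.300e-03  8.100e-03  5.936e-01  6.125e-01
  6.219e-01]
ring 0.0014113079884447988 cen 0.005389131408689685 0.0016169477164933346 0.0017965681858386924 172
lab ring [ 98. 136. 150.] [46.55153626  0.96851699  7.10076394] cen [ 73. 135. 146.] [3.89294876 0.78675488 0.87085183]
((397.8316650390625, -174.6165313720703), 48.470542907714844) ((394.76934814453125, -173.2852783203125), (90.10372161865234, 87.4533920288086), 66.24174499511719) [ 0.39585386 -0.17040253] 276
(270, 400, 3) 203 327
top 6915 [-0.0043  0.0009  0.6017  0.6489  0.6855  0.7058  0.713 ]
ring -4.917929067294047e-05 cen 0.003900752402803409 0.003998752009494614 0.004102684292383257 231
lab ring [ 82. 136. 152.] [37.15176288  2.86830028  8.6283235 ] cen [ 59. 134. 147.] [6.83582819 1.18131858 2.6960558 ]
(301, 400, 3) 242 359
```

View pics/mat.png

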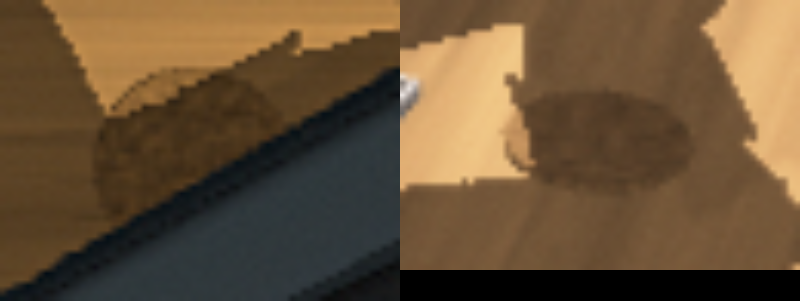

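```bash
python3 - <<'E'
from h import *
c=snap('side'); P=cloud(c)
cen=(np.hypot(P[...,0]-.397,P[...,1]+.178)<.03)&(P[...,2]<.02); v,u=np.where(cen)
k=400/(u.max()-u.min()+45); print(k,u.min()-22,v.min()-16)
for e in[(198,140),(105,140),(290,140),(198,90),(198,190)]: print(ray(c,[[327+e[0]/k-.5,203+e[1]/k-.5]],.004)[0,:2].round(4))
c=snap('top')
for k in(5.8,5.97,6.1): print(ray(c,[[359+192/k-.5,242+163/k-.5]],.004)[0,:2].round(4))
E
```

```text
6.153846153846154 327 203
[ 0.3974 -0.1748]
[ 0.4391 -0.1602]
[ 0.3561 -0.1894]
[ 0.4089 -0.2203]
[ 0.3865 -0.1318]
[ 0.392  -0.1783]
[ 0.3942 -0.1757]
[ 0.3958 -0.1738]
```

Emit:
play_rows(
  commands=[
    [[0,0,0.0],[-0.07,-0.14,0.12]],
    [[-0.03,0.025,0.0],[-0.13,-0.275,0.25]],
    [[-0.07,0.06,0.0],[-0.13,-0.275,0.4]],
    [[-0.11,0.095,0.0],[-0.13,-0.275,0.55]],
    [[-0.15,0.125,-0.01],[-0.13,-0.275,0.611]],
    [[-0.177,0.149,-0.04],[-0.13,-0.275,0.611]],
    [[-0.177,0.149,-0.08],[-0.13,-0.275,0.611]],
    [[-0.177,0.149,-0.12],[-0.13,-0.275,0.611]],
    [[-0.177,0.149,-0.13],[-0.13,-0.275,0.611]],
    [[-0.177,0.149,-0.13],[-0.13,-0.275,0.611]],
  ],
)

```text
time_s: 31.98
position: [0.3973, -0.1847, 0.0901]
tcp_rot: [[1.0, -0.001, 0.007], [-0.003, 0.821, 0.571], [-0.006, -0.571, 0.821]]
force: [0.8, -0.2, -1.2]
opening: 0.739
```

```bash
python3 -c "
from rel import *
rel([.397,-.1845,.0617],cupR())"
```

```text
at [ 0.3973 -0.1847  0.0901] shift [-0.0003  0.0002 -0.0284] rot [-0.003 -0.006  0.003] j [-57.4  51.   97.6  26.4  82.7 -73.1]
```

Emit:
play_rows(
  commands=[
    [[0,0,-0.012],[-0.003,-0.006,0.003]],
    [[0,0,-0.022],[-0.003,-0.006,0.003]],
    [[0,0,-0.027],[-0.003,-0.006,0.003]],
    [[0,0,-0.028],[-0.003,-0.006,0.003]],
    [[0,0,-0.028],[-0.003,-0.006,0.003]],
  ],
)

```text
time_s: 32.6
position: [0.3971, -0.1845, 0.0622]
tcp_rot: [[1.0, -0.0, -0.001], [0.001, 0.818, 0.575], [0.0, -0.575, 0.818]]
force: [0.2, -0.1, -1.2]
opening: 0.739
```

Emit:
play_rows(
  commands=[
    [[0,0,0],[0,0,0]],
    [[0,0,0],[0,0,0]],
    [[0,0,0],[0,0,0]],
    [[0,0,0],[0,0,0]],
    [[0,-0.02,0.014],[0,0,0]],
    [[0,-0.06,0.042],[0,0,0]],
    [[0,-0.1,0.07],[0,0,0]],
    [[0,-0.11,0.12],[0,0,0]],
    [[0,-0.11,0.17],[0,0,0]],
    [[0,-0.11,0.19],[0,0,0]],
  ],
  gripper=0.087,
)

```text
time_s: 33.85
position: [0.3973, -0.2951, 0.2544]
tcp_rot: [[1.0, 0.001, -0.002], [0.001, 0.816, 0.578], [0.002, -0.578, 0.816]]
force: [-0.9, -0.8, -0.2]
opening: 0.995
```

```bash
sed -i s/w6.png/w7.png/ cup.py; python3 cup.py; python3 - <<'E'
from h import *
c=snap('wrist'); P=cloud(c); lab=cv2.cvtColor(c['frame'],cv2.COLOR_RGB2LAB)
r=np.hypot(P[...,0]-.397,P[...,1]+.178)
m=(P[...,2]>.0025)&(P[...,2]<.0055)&(r<.07)
L=comps(c,m,100)
for m,st in L:
    q=P[m][:,:2]; print(st,cv2.minEnclosingCircle((q*1000).astype(np.float32)),cv2.minAreaRect((q*1000).astype(np.float32)))
f=c['frame'][230:400,230:450]; cv2.imwrite('pics/w7c.png',cv2.resize(f,None,fx=3,fy=3)[...,::-1])
E
```

```text
33.85 [ 0.3973 -0.2951  0.2544] [[1.0, 0.001, -0.002], [0.001, 0.816, 0.578], [0.002, -0.578, 0.816]] [-62.6  40.2  82.4  23.3 107.4 -66.1] 0.9953586199227314
525 ((396.470703125, -176.52882385253906), 35.029502868652344)
[294 348  57  13 453] ((395.61602783203125, -207.62591552734375), 30.874032974243164) ((395.6409912109375, -213.6343231201172), (61.746089935302734, 13.913063049316406), 0.2382814586162567)
```

View pics/w7c.png

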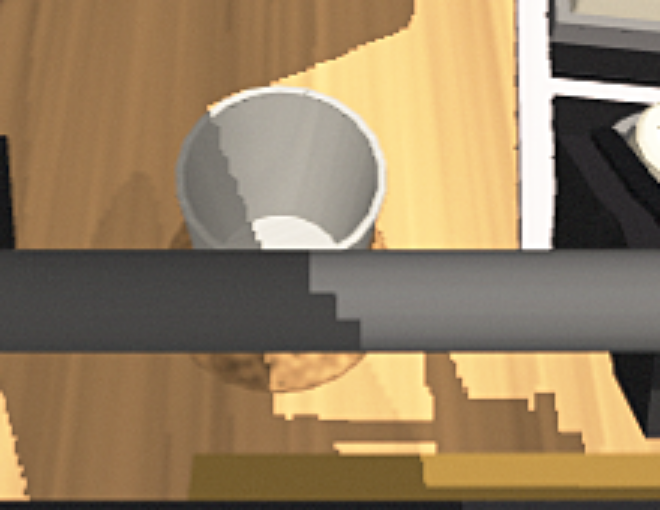

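```bash
python3 -c "
from rel import *
rel([.435,-.375,.21],R.from_euler('z',-85,degrees=True)*R.from_matrix(np.array([[1,0,0],[0,0,1],[0,-1,0]])))"
```

```text
at [ 0.3973 -0.2948  0.2534] shift [ 0.0377 -0.0802 -0.0434] rot [-0.767  0.705 -1.363] j [-62.5  40.2  82.4  23.2 107.3 -66.1]
```

Emit:
play_rows(
  commands=[
    [[0.004,-0.01,0],[-0.08,0.074,-0.142]],
    [[0.008,-0.02,0],[-0.16,0.147,-0.284]],
    [[0.012,-0.03,0],[-0.24,0.22,-0.426]],
    [[0.017,-0.04,0],[-0.32,0.294,-0.568]],
    [[0.022,-0.05,0],[-0.4,0.367,-0.71]],
    [[0.026,-0.06,0],[-0.48,0.44,-0.852]],
    [[0.03,-0.07,-0.01],[-0.56,0.514,-0.994]],
    [[0.0377,-0.08,-0.02],[-0.64,0.588,-1.136]],
    [[0.0377,-0.08,-0.03],[-0.72,0.66,-1.278]],
    [[0.0377,-0.08,-0.043],[-0.767,0.705,-1.363]],
  ],
  gripper=0.05,
)

```text
time_s: 35.2
position: [0.4344, -0.3731, 0.2067]
tcp_rot: [[0.084, -0.0, 0.996], [-0.996, 0.002, 0.084], [-0.002, -1.0, -0.0]]
force: [-0.2, -0.5, -0.2]
opening: 0.575
```

Emit:
play_rows(
  commands=[
    [[0,0,0],[0,0,0]],
    [[0,0,0],[0,0,0]],
  ],
)

```text
time_s: 35.45
position: [0.4345, -0.3744, 0.2081]
tcp_rot: [[0.087, 0.003, 0.996], [-0.996, 0.003, 0.087], [-0.003, -1.0, 0.003]]
force: [0.3, -0.4, 0.4]
opening: 0.573
```

```bash
python3 bar.py;  python3 -c "
from rel import *
rel([.435,-.375,.21],R.from_euler('z',-85,degrees=True)*R.from_matrix(np.array([[1,0,0],[0,0,1],[0,-1,0]])))"
python3 - <<'E'
from h import *
c=snap('wrist'); P=cloud(c); hsv=cv2.cvtColor(c['frame'],cv2.COLOR_RGB2HSV)
r=np.hypot(P[...,0]-.589,P[...,1]+.354); m=(r<.066)&(P[...,2]>.012)&(P[...,2]<.035); print('in pot above floor',m.sum())
f=c['frame'].copy(); a=f[0:240,200:560]; cv2.imwrite('pics/w8.png',cv2.resize(a,None,fx=2,fy=2)[...,::-1])
E
for a in "disc .572 .052" "long .56 -.044" "slim .55 -.139"; do set -- $a; echo $1; python3 el.py $2 $3 top .05; done
```

```text
876 [0.0851756  0.08779572 0.08903243] ((434.8055725097656, -375.306884765625), (36.13965606689453, 12.737741470336914), 5.389638423919678)
[[316.0, 212.0], [333.0, 212.0], [333.0, 261.0], [316.0, 261.0]] [[0.454, -0.3676, 0.0884], [0.4551, -0.3797, 0.0884], [0.4182, -0.3832, 0.0884], [0.4171, -0.3706, 0.0884]] [[ 0.43629747 -0.37528137  0.088     ]]
at [ 0.4346 -0.3749  0.2087] shift [ 0.0004 -0.0001  0.0013] rot [-0.002  0.003  0.001] j [-52.   29.   91.9   0.3  59.   32.9]
in pot above floor 2053
disc
t 35.55 tcp [ 0.4345 -0.3752  0.209 ] jaw -85.11 j6 32.9 rot [[0.085, 0.004, 0.996], [-0.996, 0.001, 0.085], [-0.001, -1.0, 0.004]]
px [299 194  20  21 324] zt 0.0499 rect [570.8  50.5] [51.6 54.6] 89.6 circ [570.9  50.7] 28.1 rgb [193.  181.5 154. ]
long
t 35.6 tcp [ 0.4346 -0.3752  0.2092] jaw -85.13 j6 32.9 rot [[0.085, 0.004, 0.996], [-0.996, 0.001, 0.085], [-0.001, -1.0, 0.004]]
px [336 196  15  25 303] zt 0.0499 rect [559.  -43.8] [33.8 66.6] 83.2 circ [559.3 -43. ] 35.5 rgb [208. 196. 165.]
slim
t 35.65 tcp [ 0.4345 -0.3753  0.2093] jaw -85.14 j6 33.0 rot [[0.085, 0.004, 0.996], [-0.996, 0.001, 0.085], [-0.0, -1.0, 0.004]]
px [372 205  14  14 148] zt 0.0502 rect [ 549.  -139.2] [35.3 35.5] 89.3 circ [ 548.1 -139.5] 19.0 rgb [181.5 172.  146.5]
```

View pics/w8.png

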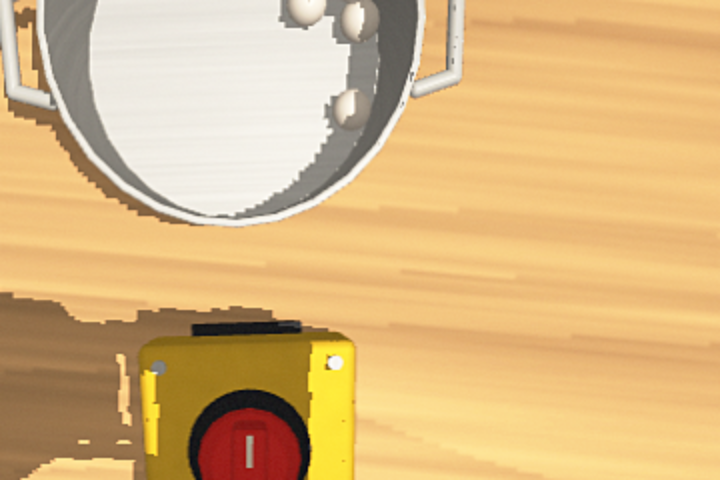

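```bash
python3 - <<'E'
from h import *
c=snap('top'); f=c['frame'][165:230,420:495]; a=cv2.resize(f,(520,450),interpolation=cv2.INTER_CUBIC)
c=snap('side'); f=c['frame'][160:205,285:345]; b=cv2.resize(f,(280,210),interpolation=cv2.INTER_CUBIC)
b=cv2.copyMakeBorder(b,0,240,0,0,0); cv2.imwrite('pics/pot.png',np.hstack([a,b])[...,::-1])
E
```

```text
(no output)
```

View pics/pot.png

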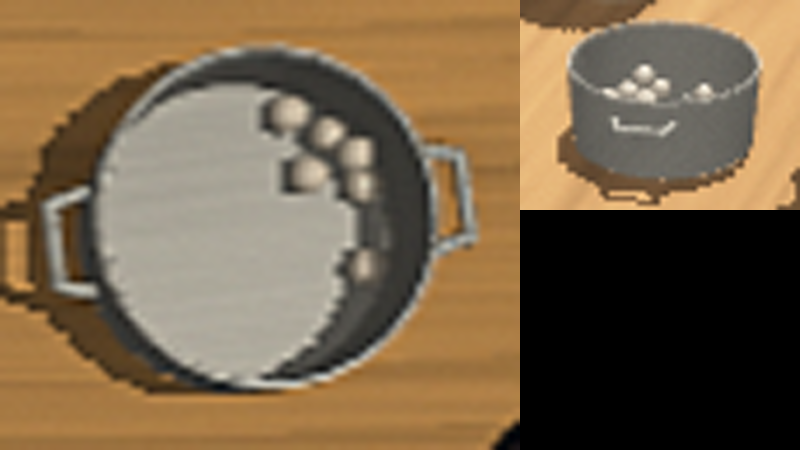

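Emit:
play_rows(
  commands=[
    [[0,0,-0.05],[0,0,0]],
    [[0,0,-0.09],[0,0,0]],
    [[0,0,-0.105],[0,0,0]],
    [[0,0,-0.11],[0,0,0]],
    [[0,0,-0.11],[0,0,0]],
  ],
)

```text
time_s: 36.42
position: [0.4353, -0.3753, 0.1]
tcp_rot: [[0.085, 0.005, 0.996], [-0.996, -0.001, 0.085], [0.001, -1.0, 0.005]]
force: [0.6, -0.7, 0.3]
opening: 0.573
```

Emit:
play_rows(
  commands=[
    [[0,0,0],[0,0,0]],
    [[0,0,0],[0,0,0]],
    [[0,0,0],[0,0,0]],
    [[0,0,0],[0,0,0]],
    [[0,0,0],[0,0,0]],
    [[0,0,0],[0,0,0]],
    [[0,0,0],[0,0,0]],
  ],
  gripper=0,
)

```text
time_s: 37.3
position: [0.4349, -0.3749, 0.0993]
tcp_rot: [[0.085, 0.004, 0.996], [-0.996, 0.0, 0.085], [0.0, -1.0, 0.004]]
force: [-1.0, -0.5, 1.3]
opening: 0.141
```

Emit:
play_rows(
  commands=[
    [[0,0,0],[0,0,-0.15]],
    [[0,0,0],[0,0,-0.3]],
    [[0,0,0],[0,0,-0.45]],
    [[0,0,0],[0,0,-0.6]],
    [[0,0,0],[0,0,-0.75]],
    [[0,0,0],[0,0,-0.9]],
    [[0,0,0],[0,0,-1.05]],
    [[0,0,0],[0,0,-1.18]],
    [[0,0,0],[0,0,-1.25]],
    [[0,0,0],[0,0,-1.28]],
  ],
)

```text
time_s: 38.55
position: [0.435, -0.3748, 0.0993]
tcp_rot: [[-0.93, 0.002, 0.367], [-0.367, -0.004, -0.93], [-0.001, -1.0, 0.004]]
force: [-0.2, -0.5, 0.3]
opening: 0.148
```

```bash
python3 -c "
from h import *
s=read_state();print(np.degrees(np.arctan2(s['tcp_rot'][1][0],s['tcp_rot'][0][0])),s['force'],s['moment'],s['position'],s['opening'])"
```

```text
-158.47073304548755 [-0.23690115 -0.51146087  0.33118653] [-0.00647024 -0.05903615  0.19102274] [ 0.43495357 -0.37475544  0.09926742] 0.14841795741797278
```

Emit:
play_rows(
  commands=[
    [[0,0,0],[0,0,-0.02]],
    [[0,0,0],[0,0,-0.05]],
    [[0,0,0],[0,0,-0.08]],
    [[0,0,0],[0,0,-0.1]],
    [[0,0,0],[0,0,-0.1]],
  ],
)

```text
time_s: 39.17
position: [0.4349, -0.3746, 0.0992]
tcp_rot: [[-0.962, 0.002, 0.273], [-0.273, -0.004, -0.962], [-0.001, -1.0, 0.004]]
force: [0.3, -1.0, 1.3]
opening: 0.156
```

```bash
python3 -c "
from h import *
s=read_state();print(np.degrees(np.arctan2(s['tcp_rot'][1][0],s['tcp_rot'][0][0])),s['force'],s['moment'],s['position'],s['opening'])"
```

```text
-164.14397182585705 [ 0.34348432 -0.97447307  1.30009077] [-0.04836094 -0.14393155  0.71933274] [ 0.4348778  -0.37463238  0.0992152 ] 0.1559444056306657
```

Emit:
play_rows(
  commands=[
    [[0,0,0],[0,0,0]],
    [[0,0,0],[0,0,0]],
    [[0,0,0],[0,0,0]],
    [[0,0,0.03],[0,0,0]],
    [[0,0,0.08],[0,0,0]],
    [[0,0,0.11],[0,0,0]],
    [[0,0,0.11],[0,0,0]],
  ],
  gripper=0.05,
)

```text
time_s: 40.05
position: [0.4358, -0.3757, 0.2116]
tcp_rot: [[-0.962, 0.005, 0.272], [-0.272, -0.008, -0.962], [-0.003, -1.0, 0.009]]
force: [-0.4, -0.4, -0.6]
opening: 0.573
```

```bash
python3 bar.py; for a in "disc .572 .052" "long .56 -.044" "slim .55 -.139"; do set -- $a; echo $1; python3 el.py $2 $3 top .05|tail -1; done; python3 el.py .397 -.177 top .084|tail -1
```

```text
836 [0.08520869 0.08767324 0.08889228] ((434.8903503417969, -375.855224609375), (13.035664558410645, 36.40177536010742), 22.211828231811523)
[[313.18292236328125, 214.64633178710938], [330.6341552734375, 212.70730590820312], [336.01220703125, 261.1097412109375], [318.56097412109375, 263.04876708984375]] [[0.4483, -0.3921, 0.0883], [0.4365, -0.3969, 0.0883], [0.4223, -0.3625, 0.0883], [0.4345, -0.3574, 0.0883]] [[ 0.43547234 -0.37744571  0.088     ]]
disc
px [299 194  20  21 327] zt 0.0501 rect [570.8  50.5] [51.6 54.6] 89.6 circ [571.1  50.7] 27.9 rgb [194. 182. 155.]
long
px [336 196  15  25 298] zt 0.05 rect [559.2 -43.8] [33.8 66.2] 83.2 circ [559.3 -43. ] 35.5 rgb [210.  197.5 167. ]
slim
px [372 205  14  14 147] zt 0.0501 rect [ 549.  -139.2] [35.3 35.4] 89.6 circ [ 548.1 -139.5] 19.0 rgb [192. 180. 150.]
t 40.25 tcp [ 0.434  -0.3736  0.2075] jaw -164.19 j6 112.3 rot [[-0.962, -0.001, 0.272], [-0.272, -0.0, -0.962], [0.001, -1.0, 0.0]]
```

Emit:
play_rows(
  commands=[
    [[0,0,-0.05],[0,0,0.1]],
    [[0,0,-0.09],[0,0,0.1]],
    [[0,0,-0.105],[0,0,0.1]],
    [[0,0,-0.11],[0,0,0.1]],
    [[0,0,-0.11],[0,0,0.1]],
  ],
)

```text
time_s: 40.92
position: [0.4352, -0.3751, 0.0997]
tcp_rot: [[-0.93, 0.003, 0.367], [-0.367, -0.004, -0.93], [-0.001, -1.0, 0.005]]
force: [0.2, 0.1, -0.1]
opening: 0.575
```

Emit:
play_rows(
  commands=[
    [[0,0,0],[0,0,0]],
    [[0,0,0],[0,0,0]],
    [[0,0,0],[0,0,0]],
    [[0,0,0],[0,0,0]],
    [[0,0,0],[0,0,0]],
    [[0,0,0],[0,0,0]],
  ],
  gripper=0,
)

```text
time_s: 41.68
position: [0.4348, -0.3746, 0.0993]
tcp_rot: [[-0.93, 0.002, 0.368], [-0.368, -0.003, -0.93], [-0.001, -1.0, 0.004]]
force: [-0.3, 0.8, 1.2]
opening: 0.145
```

Emit:
play_rows(
  commands=[
    [[0,0,0],[0,0,-0.03]],
    [[0,0,0],[0,0,-0.06]],
    [[0,0,0],[0,0,-0.09]],
    [[0,0,0],[0,0,-0.12]],
    [[0,0,0],[0,0,-0.15]],
    [[0,0,0],[0,0,-0.17]],
    [[0,0,0],[0,0,-0.17]],
  ],
)

```text
time_s: 42.55
position: [0.4348, -0.3747, 0.0992]
tcp_rot: [[-0.979, 0.001, 0.205], [-0.205, -0.004, -0.979], [-0.001, -1.0, 0.004]]
force: [0.5, 0.7, 1.4]
opening: 0.163
```

```bash
python3 -c "
from h import *
s=read_state();print(np.degrees(np.arctan2(s['tcp_rot'][1][0],s['tcp_rot'][0][0])),s['force'],s['moment'],s['position'],s['opening'])"
```

```text
-168.18758614547986 [0.47910187 0.66544094 1.38226999] [ 0.19626835 -0.01346196  0.86468728] [ 0.43483899 -0.37465114  0.09919547] 0.16292229363564795
```

Emit:
play_rows(
  commands=[
    [[0,0,0],[0,0,0]],
    [[0,0,0],[0,0,0]],
    [[0,0,0],[0,0,0]],
    [[0,0,0.03],[0,0,0]],
    [[0,0,0.08],[0,0,0]],
    [[0,0,0.11],[0,0,0.1]],
    [[0,0,0.11],[0,0,0.17]],
    [[0,0,0.11],[0,0,0.17]],
  ],
  gripper=0.05,
)

```text
time_s: 43.55
position: [0.4347, -0.3745, 0.2095]
tcp_rot: [[-0.931, 0.002, 0.366], [-0.366, -0.003, -0.931], [-0.001, -1.0, 0.004]]
force: [-0.4, 0.2, -0.8]
opening: 0.574
```

```bash
python3 bar.py
```

```text
863 [0.08532852 0.08765284 0.08886257] ((435.0830078125, -376.18865966796875), (12.722108840942383, 35.91313171386719), 21.544395446777344)
[[315.0, 212.0], [332.0, 212.0], [332.0, 260.0], [315.0, 260.0]] [[0.4478, -0.3918, 0.0883], [0.4364, -0.3963, 0.0883], [0.4229, -0.3625, 0.0883], [0.4346, -0.3578, 0.0883]] [[ 0.43551867 -0.37732919  0.088     ]]
```

```bash
for a in "disc .572 .052" "long .56 -.044" "slim .55 -.139"; do set -- $a; echo $1; python3 el.py $2 $3 top .05|tail -1; done; python3 - <<'E'
from h import *
c=snap('side'); P=cloud(c); m=(np.hypot(P[...,0]-.397,P[...,1]+.177)<.045)&(P[...,2]>.08)&(P[...,2]<.092); q=P[m]
print('cup rim',m.sum(),cv2.minEnclosingCircle((q[:,:2]*1000).astype(np.float32)))
cv2.imwrite('pics/fin.png',cv2.cvtColor(c['frame'],cv2.COLOR_RGB2BGR))
E
```

```text
disc
px [299 194  20  21 323] zt 0.0503 rect [570.8  50.5] [51.6 54.6] 89.6 circ [571.1  51. ] 28.0 rgb [194. 184. 155.]
long
px [336 196  15  25 301] zt 0.0498 rect [559.2 -43.8] [33.8 66.2] 83.2 circ [559.3 -43. ] 35.5 rgb [209. 197. 167.]
slim
px [372 205  14  14 149] zt 0.0494 rect [ 549.  -139.2] [35.3 35.5] 89.3 circ [ 548.1 -139.7] 19.0 rgb [191. 180. 151.]
cup rim 113 ((399.8951721191406, -175.7052764892578), 38.76194763183594)
```

View pics/fin.png

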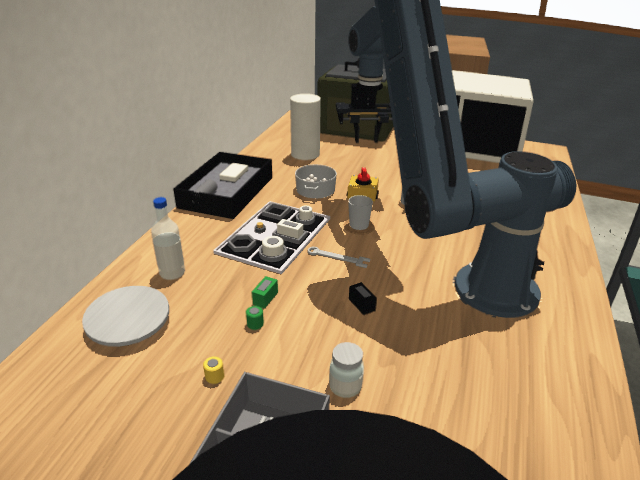

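All is in place: the elements are in their nests at about (300, 235), the balls in the pot at (315, 178), and the tumbler upright at (360, 212). I'm handing in.

```bash
python3 -c "
from rig import *
print(hand_in())"
```

```text
the job is handed in; nothing more can be done
None
```

The whole job was done in the order asked and handed in at about 44 s on the robot's clock; the hand-in reports no verdict.

- **Stop button pressed:** it bottomed out at about 27 N and was let go. Its bar was later measured back at its original height.
- **Filter elements:** only the disc, slim and long ones were on the table. All three stand in their own nests with tops at about 50 mm, which means fully home. I saw no element get knocked aside.
- **Balls and tumbler:** a close view of the pot shows all six balls in it. The empty tumbler stands upright on its mat, within about 1 mm of the middle by the close wrist view. A coarser side-camera estimate put the mat's middle 2 to 3 mm off that.
- **Button reset:** I twisted the head clockwise until it stalled. The camera shows about 73° of turn against the stop's nominal 74.5°, so I gripped it again and turned further. The bar stayed put and the moment rose to about 0.86 Nm, so I take it to be at its stop.

The mug and spanner were not touched. The last side picture showed everything in place except the mug, which the arm hid.

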